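# Set out the bathroom shelf

## Task

Set out this bathroom shelf, left and right being as seen from the robot: stand the glass jar in the middle of the round cork coaster and lay the nail clipper flat across the middle of the jar's lid; on the dark mat lay the purple comb lengthwise along the long pale strip on the side near the robot, and behind the comb stand the blue pill bottle on the left pale patch and lay the teal toothbrush cover lengthwise on the right pale patch. Centre each thing well on its place and let go of it, setting the jar and the bottle down gently without dropping or tipping them. Leave the green floss box, the orange tin and the pink lens case where they are.

Things in the scene. Friction and masses are not known exactly. Their poses are not given: they have to be found in the camera images.
- jar: Closed glass jar, greenish, upright and round: 62 mm diameter, 70 mm tall in all, with a flat steel lid (61 mm diameter, its top 70 mm above the base). 220 g. Origin: centre of its underside; z up. Stands loose on the table at the start.
- clipper: Steel nail clipper lying flat, 62 mm long (its x axis), 14 mm wide (y), 12 mm high, 35 g. Origin: centre of its underside; z up.
- comb: Purple plastic comb lying flat, 120 mm long (x), 28 mm wide over the teeth (y; the spine is on its +y side, the teeth point to -y), 7 mm thick, 25 g; may be gripped across its width. Either way round will do. Origin: centre of its underside; z up.
- bottle: Closed blue pill bottle with dark blue cap and white paper band, upright and round: 39 mm diameter, 68 mm tall, 60 g. Origin: centre of its underside; z up.
- cover: Teal silicone toothbrush cover, a rounded box with three small vent holes on top, 72 mm long (x), 26 mm wide (y), 24 mm high, 25 g. Either way round will do. Origin: centre of its underside; z up.
- coaster: Round cork coaster, 90 mm diameter, 5 mm thick, fixed. The jar's place: its middle. Origin: centre of its underside, on the table.
- mat: Dark mat, fixed, 4 mm thick, 160 mm (x, away from robot) by 220 mm (y, to the left), yaw within 0.3 rad. Flush pale marks: strip 40 x 134 mm (long along y) centred at x -45, y 0 mm, for the comb; two patches 46 x 84 mm (long along y) at x 40, y 58 mm (left: bottle) and x 40, y -58 mm (right: cover, lengthwise along y). Origin: centre of underside, on the table.
- floss: Bystander: green floss box, 36 by 50 mm, 18 mm high, loose; leave alone. Origin: centre of its underside; z up.
- tin: Bystander: round tin with an orange lid, 37 mm diameter, 18 mm high, loose; leave alone. Origin: centre of its underside; z up.
- lens_case: Bystander: pink contact lens case with two round wells (one lid pale blue), 62 mm long (x), 28 mm wide, 12 mm high, loose; leave alone. Origin: centre of its underside; z up.
Things that resemble listed ones, but are neither listed nor needed, are in the scene too. What is shaped like the comb but yellow is not meant.

How it is judged:
At the end, for the whole second after the job is handed in: Jar on coaster, clipper flat on its lid, each within 14 mm of centre; comb, bottle, cover within 14 mm (mat x, y) of near strip, left and right patch centres; comb within 0.2, cover 0.25 rad of the mat's y; level (0.12 rad), released, at rest; bystanders within 20 mm of their starts (horizontal distance between jar and coaster below 0.014 m and height (world z) of jar between 0.001 and 0.009 m and horizontal distance between clipper and jar below 0.014 m and z of clipper in the frame of jar between 0.066 and 0.074 m and x of comb in the frame of mat between -0.059 and -0.031 m and y of comb in the frame of mat between -0.014 and 0.014 m and z of comb in the frame of mat between 0 and 0.008 m and angle between the x axis of comb and the y axis of mat, either way round below 0.2 rad and x of cover in the frame of mat between 0.026 and 0.054 m and y of cover in the frame of mat between -0.072 and -0.044 m and z of cover in the frame of mat between 0 and 0.008 m and angle between the x axis of cover and the y axis of mat, either way round below 0.25 rad and x of bottle in the frame of mat between 0.026 and 0.054 m and y of bottle in the frame of mat between 0.044 and 0.072 m and z of bottle in the frame of mat between 0 and 0.008 m and angle between each of jar, clipper, comb, cover, bottle's own z axis and vertical below 0.12 rad and linear speed of each of jar, clipper, comb, cover, bottle below 0.02 m/s and distance of each of floss, tin, lens_case from where it was at the start of the episode below 0.02 m); the robot touches nothing.
It fails at once if the floss box, orange tin or lens case is shifted by more than 20 mm (distance of any of floss, tin, lens_case from where it was at the start of the episode above 0.02 m).
It fails at once if the glass jar is tipped by more than 35 degrees (angle between jar's own z axis and vertical above 0.6 rad).
It fails at once if the pill bottle is tipped by more than 35 degrees (angle between bottle's own z axis and vertical above 0.6 rad).
It fails at once if the glass jar is let fall (faster than 0.7 m/s, a drop of 25 mm, with no finger on it) (linear speed of jar above 0.7 m/s and contact force between jar and the fingers below 0.05 N).
It fails at once if the pill bottle is let fall (faster than 0.7 m/s, a drop of 25 mm, with no finger on it) (linear speed of bottle above 0.7 m/s and contact force between bottle and the fingers below 0.05 N).
It also fails if it takes over 131 s, if anything falls off the work surface, if the arm or the gripper's body presses on something with over 40 N, if the wrist force passes 120 N, or if a joint passes its speed limit or range.

## Robot

A 7-joint arm with a two-finger parallel gripper is mounted at the origin on the work surface. World frame = base frame: x ahead of the robot, y to its left, z up, the work surface at z = 0. Lengths are in m, angles in rad, forces in N, time in s.
With the tool pointing down it reaches from about 0.4 to 0.85 m from the base axis. Payload 10.4 kg.
Tool frame: the origin (TCP) lies between the finger pads; the fingertips stand 11 mm ahead of it and the grasp point (between the pads) lies 8 mm behind it (r.tcp_to_tips is the distance from the TCP to the fingertips, in m); z points along the fingers, y is the line along which they close (so a half turn about z gives the same grasp; the last joint's range is limited). The gripper opens to 87 mm and grips with 3 to 60 N. Pads are 19 mm wide; open, the fingers measure 117 mm over their backs; the gripper's body (75 mm by 190 mm) begins 51 mm behind the grasp point.
Start: joints at [1.136, 0.332, -0.065, 1.46, 0.022, 1.35, -0.088], TCP at [0.25, -0.573, 0.234] pointing down, gripper open.
Joint ranges: [-2.6, 2.6], [-0.5, 2.12], [-1.47, 1.34], [0.16, 2.42], [-1.27, 4.41], [0.06, 2.06], [-2.6, 2.6]. Speed limits (rad/s): [2.22, 2.22, 2.79, 2.79, 3.14, 3.14, 3.14].

## Interface

Orientations are given as a unit quaternion [x, y, z, w].
In Python, from bench import r gives the robot as it stands. The module is installed in compiled form; this text tells all that it offers.
- The arm moves only by the shell command python3 -m crank 'ROWS' [FORCE]. ROWS is JSON, a list of rows, each an object of numbers: "claw": the closure, from -1 (fully open) to 1 (shut); "dx", "dy", "dz": the shift along the tool's x, y, z each as a share of 3 cm, from -1 to 1; "ax", "ay", "az": the turn, a rotation vector about the tool's x, y, z each as a share of 6 degrees, from -1 to 1. A call has 1 to 8 rows; each row shifts and turns the commanded pose from where the row before left it, along the tool's axes as they then stand; what a row does not reach is not made up. A row lasts 1/12 s, in which the tool goes at most 41.7 mm and 7.16 degrees, less where a joint would pass 70% of its speed; a pose out of reach is approached as far as the arm can. A call with a number of a shift or a turn outside -1 to 1 is refused whole. A call with a gripper value outside its range is refused whole. The fingers move at their own pace and stop on an object; FORCE is the grip in N (left out, the last holds). Time passes only in rows, so rows that do not move let the fingers close. It gives the time, the measured TCP pose, the force, the opening and the grip force at its end, in the units of the state.
- r.read_state(): the state, without advancing time (a new reading comes with each control period).
- r.camera(name): name is "side" or "top"; returns a dict with "color" (400x640x3 uint8, red, green, blue), "mtx" (3x3 intrinsics, pixels), "R" (3x3) and "t" (3): a world point X has camera coordinates R X + t. Camera axes: x right, y down, z forward; pixel columns grow to the right and rows downward; lengths in m; the calibration is good to about 2 mm. A picture is of the moment at which its call begins. There is no depth.
- r.close_job(): hands the job in; it is judged then, once.
The state is a dict: "time": time; "joint_positions": joint angles; "joint_vel": joint speeds; "joint_torque": joint torques, N m; "ee_pos": TCP position; "eef_rot": TCP orientation; "ft_force": force on the tool from outside, world axes, zero at the start; "torque": the same for the moment, N m; "width": finger opening in m; "grip_force": force on a finger pad.
Only numpy, scipy, OpenCV 4.12 (cv2) and the standard library are available. Lean on these libraries where they do the work, as an engineer would, in place of code of your own. Each camera call takes 0.05 s, during which the arm holds its last target. There are 200 camera calls.

## Working session

There is one attempt and no reset: what is moved stays moved. The work goes in short steps, Python scripts to look and compute and a shell command to move; the robot and the scene stay as the last step left them, time stands still between calls to the robot, and variables do not carry over. Pictures are saved under pics/ and viewed, at most 14 in all, crops included, and the job is handed in when it is done.

```bash
mkdir -p pics; cat > h.py <<'E'
from bench import r
import numpy as np, cv2
def cam(n):
    c=r.camera(n); c={k:np.array(v) for k,v in c.items()}; return c
def ray(c,uv,z):
    uv=np.atleast_2d(np.array(uv,float)); d=np.c_[uv,np.ones(len(uv))]@np.linalg.inv(c['mtx']).T@c['R']
    o=-c['R'].T@c['t']; s=(z-o[2])/d[:,2]; return o+d*s[:,None]
def proj(c,X):
    p=(np.atleast_2d(X)@c['R'].T+c['t'])@c['mtx'].T; return p[:,:2]/p[:,2:]
E
python3 - <<'E'
from h import *
for n in('top','side'):
    c=cam(n); np.savez(n+'0.npz',**c); cv2.imwrite(f'pics/{n}0.png',c['color'][...,::-1])
    print(n,c['mtx'].round(1).tolist(),(-c['R'].T@c['t']).round(3),c['R'].round(2).tolist())
s=r.read_state();print(s)
E
```

```text
top [[431.4, 0.0, 317.4], [0.0, 431.4, 206.6], [0.0, 0.0, 1.0]] [ 0.418 -0.027  1.146] [[0.01, -1.0, 0.01], [-1.0, -0.01, -0.06], [0.06, -0.01, -1.0]]
side [[473.3, 0.0, 323.0], [0.0, 473.3, 195.4], [0.0, 0.0, 1.0]] [-0.434 -0.496  1.218] [[0.47, -0.88, 0.0], [-0.66, -0.36, -0.66], [0.58, 0.31, -0.75]]
{'time': 0.1, 'joint_positions': array([ 1.13641563,  0.33282329, -0.06472388,  1.46083677,  0.02160453,
        1.34985693, -0.08852598]), 'joint_vel': array([-7.58792231e-05, -1.85578945e-03, -5.81431690e-04, -1.84021521e-03,
        2.65142286e-04,  8.40176657e-04,  1.78920601e-03]), 'joint_torque': array([ 6.46110930e-04, -6.24551797e+01,  2.40874017e-02, -3.90722036e+01,
       -6.14901306e-02,  3.66022624e-02,  7.37413620e-05]), 'ee_pos': array([ 0.25003754, -0.57246681,  0.23283422]), 'eef_rot': array([ 9.78877493e-01,  2.04446756e-01, -1.49607721e-04, -5.95819532e-04]), 'ft_force': array([-0.04408797,  0.68871239, -0.15118289]), 'torque': array([0.01078922, 0.0661088 , 0.01196032]), 'grip_force': 0.0, 'width': 0.08720366773627881}
```

View pics/top0.png

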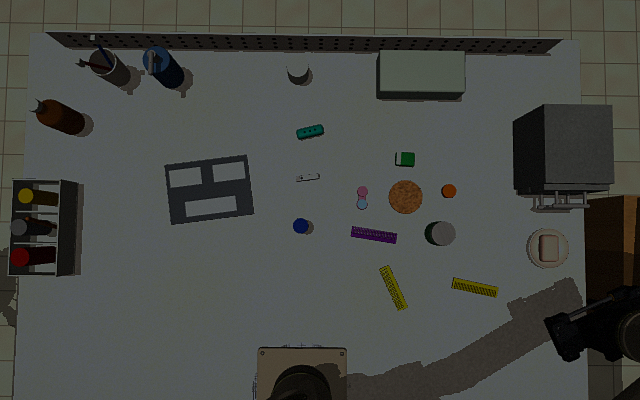

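View pics/side0.png

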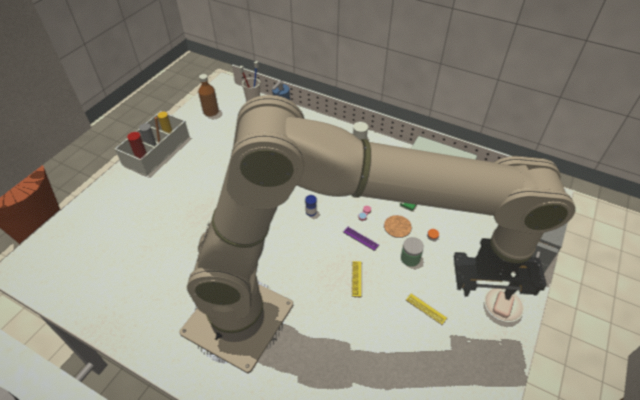

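Candidates (top view):
- Jar: grey lid with green sides at (440,233). Rivals are the whitish cup at (298,72) and the tumbler at (110,65).
- Bottle: blue at (302,226). Rivals are the blue cup at (160,65) and the rack bottles on the left.
- Comb: purple at (373,235). The yellow ones at (393,288) and (475,287) are not meant.
- Clipper: (308,178). Cover: teal at (310,131).
- Coaster: (405,197). Mat: (210,189).

I'll check these in a close crop and measure them by colour masks.

```bash
cat > meas.py <<'E'
from h import *
import sys
c=cam('top'); im=c['color'][...,::-1].copy(); hsv=cv2.cvtColor(im,cv2.COLOR_BGR2HSV)
def blob(name,roi,lo,hi,z,long=True):
    x0,y0,x1,y1=roi; m=np.zeros(im.shape[:2],np.uint8); m[y0:y1,x0:x1]=cv2.inRange(hsv,np.array(lo),np.array(hi))[y0:y1,x0:x1]
    cs=cv2.findContours(m,cv2.RETR_EXTERNAL,cv2.CHAIN_APPROX_NONE)[0]
    if not cs: print(name,'none');return
    k=max(cs,key=cv2.contourArea); w=ray(c,k[:,0].astype(float),z)[:,:2]
    (cx,cy),(a,b),t=cv2.minAreaRect((w*1000).astype(np.float32))
    if a<b: t+=90;a,b=b,a
    (ex,ey),er=cv2.minEnclosingCircle((w*1000).astype(np.float32))
    t=(t+90)%180-90
    print(f'{name}: rect ({cx:.1f},{cy:.1f}) {a:.1f}x{b:.1f} long-axis {t:.1f}deg | circ ({ex:.1f},{ey:.1f}) d{2*er:.1f} px {k[:,0].mean(0).round(1)}')
    return k
if __name__=='__main__':
    K=[blob('coaster',(375,165,435,225),(3,90,50),(20,255,255),.005),
    blob('comb',(340,215,410,255),(125,80,40),(165,255,255),.007),
    blob('cover',(285,115,335,150),(75,80,40),(100,255,255),.022),
    blob('clipper',(285,160,330,195),(0,0,165),(180,60,255),.01),
    blob('bottlecap',(285,210,320,240),(105,120,40),(130,255,255),.068),
    blob('jarlid',(420,215,460,250),(0,0,80),(180,60,255),.07),
    blob('mat',(150,140,270,235),(0,0,0),(180,255,100),.004),
    blob('floss',(390,145,420,170),(45,90,40),(75,255,255),.018),
    blob('tin',(435,175,462,205),(3,120,60),(20,255,255),.018),
    blob('lensP',(350,180,375,200),(150,40,60),(180,255,255),.012)]
    m=np.zeros(im.shape[:2],np.uint8);m[150:225,160:260]=((hsv[...,2]>100)*255)[150:225,160:260]
    for k in cv2.findContours(m,cv2.RETR_EXTERNAL,cv2.CHAIN_APPROX_NONE)[0]:
        if 150<cv2.contourArea(k)<1500:
            w=ray(c,k[:,0].astype(float),.004)[:,:2]; print('mark',cv2.minAreaRect((w*1000).astype(np.float32)))
    cv2.drawContours(im,[k for k in K if k is not None],-1,(0,0,255),1) if len(sys.argv)>2 else 0
    for p in [(302,226),(440,233),(308,178),(300,177),(370,190),(170,190)]: print(p,hsv[p[1],p[0]])
    cv2.imwrite(f'pics/{sys.argv[1]}.png',cv2.resize(cv2.convertScaleAbs(im[110:310,240:480],alpha=1.6),None,fx=3,fy=3,interpolation=cv2.INTER_CUBIC)[:600])
E
python3 meas.py crop1
```

```text
coaster: rect (513.2,-270.1) 88.1x85.3 long-axis -0.0deg | circ (513.0,-270.7) d89.4 px [405.2 196.4]
comb: rect (411.8,-186.5) 119.3x27.7 long-axis 81.1deg | circ (410.3,-186.1) d120.8 px [373.3 234. ]
cover: rect (683.6,-14.2) 71.0x23.2 long-axis -76.0deg | circ (681.1,-14.8) d72.1 px [308.7 130.7]
clipper none
bottlecap: rect (432.8,6.1) 37.4x34.9 long-axis 0.6deg | circ (433.0,5.6) d38.0 px [300.  225.4]
jarlid: rect (419.8,-342.4) 99.0x84.7 long-axis -89.5deg | circ (419.8,-342.4) d130.3 px [439.5 232. ]
mat: rect (534.1,249.8) 317.9x250.6 long-axis -89.4deg | circ (534.1,249.8) d404.8 px [209.5 187. ]
floss: rect (613.0,-273.2) 35.5x33.3 long-axis 84.2deg | circ (613.9,-272.7) d44.7 px [407.  158.3]
tin: rect (529.0,-384.7) 34.5x34.3 long-axis -0.5deg | circ (529.2,-384.2) d36.2 px [449.2 190.4]
lensP: rect (522.1,-154.9) 34.4x26.5 long-axis 0.5deg | circ (522.1,-153.5) d37.0 px [362.1 192.6]
(302, 226) [114 234  61]
(440, 233) [23 15 66]
(308, 178) [90 16 93]
(300, 177) [90 10 75]
(370, 190) [105  27  93]
(170, 190) [100  23  33]
```

View pics/crop1.png

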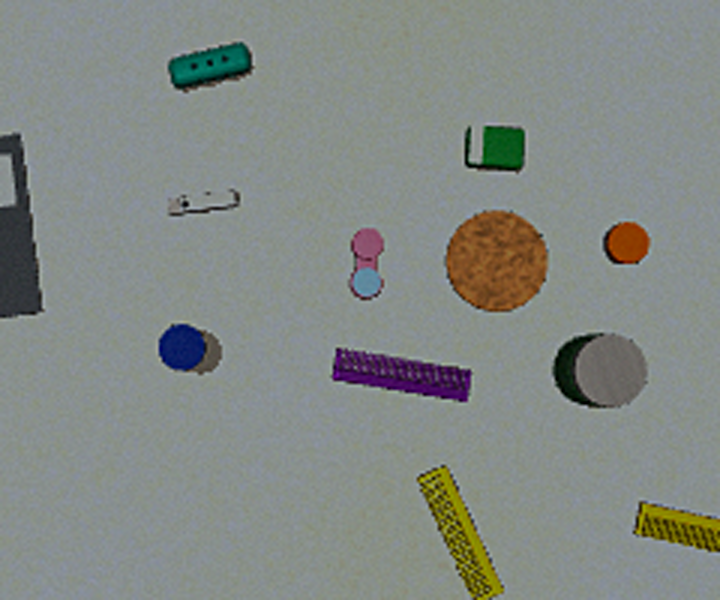

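```bash
cat >> h.py <<'E'
from scipy.spatial.transform import Rotation as Ro
def plan(x,y,z,yaw):
    """mm, deg (tool x heading, mod 180); turn first, then shift"""
    s=r.read_state(); R0=Ro.from_quat(s['eef_rot']); best=None
    for k in(0,180):
        a=np.radians(yaw+k); Rt=Ro.from_matrix(np.array([[np.cos(a),np.sin(a),0],[np.sin(a),-np.cos(a),0],[0,0,-1]]))
        v=(R0.inv()*Rt).as_rotvec(degrees=True)
        if best is None or np.linalg.norm(v)<np.linalg.norm(best[0]): best=(v,Rt)
    v,Rt=best; d=Rt.inv().apply(np.array([x,y,z])/1000-s['ee_pos'])
    print('t',round(s['time'],2),'pos',(s['ee_pos']*1000).round(1),'w',round(s['width']*1000,1),'q7',s['joint_positions'][6].round(2),'F',s['ft_force'].round(1),'| turn',(v/6).round(2),'shift',(d/.03).round(2))
E
cat > seg2.py <<'E'
from meas import *
a=im.astype(int); V=hsv[...,2]; warm=(a[...,2]-a[...,0])
print('warm lid/bg',warm[233,444],warm[260,440],'V bg',V[260,440],V[233,444])
m=np.zeros(V.shape,np.uint8); m[205:262,415:475]=((warm>0)&(V>45))[205:262,415:475]*255; m=cv2.medianBlur(m,3)
k=max(cv2.findContours(m,0,1)[0],key=cv2.contourArea); w=(ray(c,k[:,0],.07)[:,:2]*1000).astype(np.float32)
print('lid',cv2.minEnclosingCircle(w),cv2.minAreaRect(w),cv2.contourArea(k))
bg=cv2.medianBlur(im,21).astype(int); d=np.abs(a-bg).max(2)
m=np.zeros(V.shape,np.uint8); m[165:190,290:325]=(d>12)[165:190,290:325]*255; m=cv2.morphologyEx(m,cv2.MORPH_CLOSE,np.ones((3,3)))
k=max(cv2.findContours(m,0,1)[0],key=cv2.contourArea); w=(ray(c,k[:,0],.01)[:,:2]*1000).astype(np.float32)
print('clipper',cv2.minAreaRect(w),cv2.boundingRect(k))
S=a[150:230,160:260].max(2); m=np.zeros(V.shape,np.uint8); m[150:230,160:260]=(S<(V[260,440]*.7))*255
k=max(cv2.findContours(m,0,1)[0],key=cv2.contourArea); w=(ray(c,k[:,0],.004)[:,:2]*1000).astype(np.float32)
print('mat',cv2.minAreaRect(w))
cs,h=cv2.findContours(m,cv2.RETR_CCOMP,1)
for k in cs:
    if 150<cv2.contourArea(k)<2500:
        w=(ray(c,k[:,0],.004)[:,:2]*1000).astype(np.float32); print('mark',cv2.minAreaRect(w))
E
python3 seg2.py
```

```text
warm lid/bg 6 -3 V bg 91 65
lid ((416.8068542480469, -354.5050964355469), 32.62993240356445) ((417.30462646484375, -352.2059326171875), (57.79793167114258, 58.77516174316406), 45.096622467041016) 424.0
clipper ((561.6787109375, -10.473316192626953), (16.181516647338867, 62.706787109375), 7.732782363891602) (296, 173, 24, 9)
mat ((528.1958618164062, 250.70037841796875), (161.83203125, 222.13088989257812), 7.9919915199279785)
mark ((483.309814453125, 245.65802001953125), (45.175445556640625, 138.95932006835938), 7.912344932556152)
mark ((559.5126342773438, 314.8679504394531), (51.062355041503906, 88.93499755859375), 7.795619010925293)
mark ((575.5178833007812, 200.00331115722656), (51.1740837097168, 89.21028900146484), 7.795815944671631)
```

```bash
python3 -c "
from h import *
plan(417.5,-352.5,100,23.6)"
```

```text
t 0.2 pos [ 250.1 -572.6  233.1] w 86.9 q7 -0.09 F [-0.1  0.8  0.4] | turn [-0.01  0.   -0.  ] shift [ 8.05 -4.49  4.44]
```

```bash
python3 -m crank '[{"dx":1,"dy":-0.56},{"dx":1,"dy":-0.56},{"dx":1,"dy":-0.56},{"dx":1,"dy":-0.56},{"dx":1,"dy":-0.56},{"dx":1,"dy":-0.56},{"dx":1,"dy":-0.56},{"dx":1,"dy":-0.56}]' 15; python3 -m crank '[{"dz":0.8},{"dz":0.8},{"dz":0.8},{"dz":0.8},{"dz":0.8},{},{}]'; python3 -c "
from h import *
plan(417.5,-352.5,32,23.6)
c=cam('top');cv2.imwrite('pics/j1.png',cv2.resize(cv2.convertScaleAbs(c['color'][170:300,360:520,::-1],alpha=1.6),None,fx=4,fy=4))
c=cam('side');cv2.imwrite('pics/j2.png',cv2.resize(c['color'][190:320,340:500,::-1],None,fx=4,fy=4))"
```

```text
t 0.2 pos [ 250.1 -572.6  233.1] w 86.9 q7 -0.09 F [-0.1  0.8  0.4] | turn [-0.01  0.   -0.  ] shift [ 8.05 -4.49  6.7 ]invalid input at $[0]: expected keys claw, dx, dy, dz, ax, ay, az
invalid input at $[0]: expected keys claw, dx, dy, dz, ax, ay, az
```

View pics/j2.png

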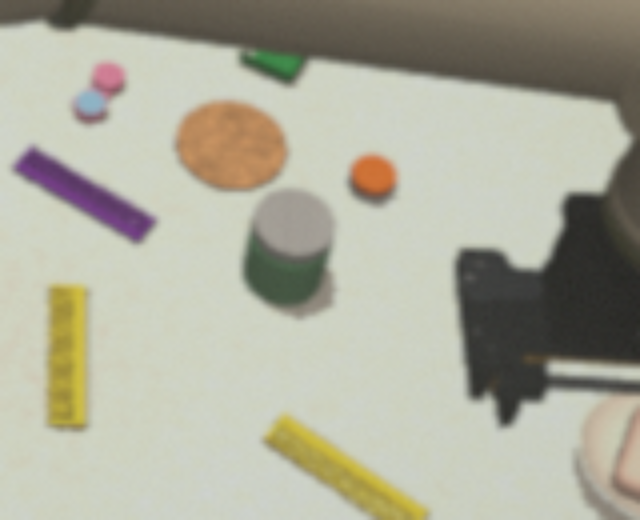

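The side view shows the jar lid centred at crop (292,223), which is side px (413,245.7), with its base near (288,280). The rows were refused because every row needs all seven keys. I'll cross-check the lid and then move.

```bash
python3 -c "
from h import *
c=dict(np.load('side0.npz'));print(ray(c,[(413,245.7)],.07),ray(c,[(397.5,226)],.005))
c=dict(np.load('top0.npz'));print(ray(c,[(443.5,233)],.07))"
python3 -m crank '[{"claw":-1,"dx":1,"dy":-0.56,"dz":0,"ax":0,"ay":0,"az":0},{"claw":-1,"dx":1,"dy":-0.56,"dz":0,"ax":0,"ay":0,"az":0},{"claw":-1,"dx":1,"dy":-0.56,"dz":0,"ax":0,"ay":0,"az":0},{"claw":-1,"dx":1,"dy":-0.56,"dz":0,"ax":0,"ay":0,"az":0},{"claw":-1,"dx":1,"dy":-0.56,"dz":0,"ax":0,"ay":0,"az":0},{"claw":-1,"dx":1,"dy":-0.56,"dz":0,"ax":0,"ay":0,"az":0},{"claw":-1,"dx":1,"dy":-0.56,"dz":0,"ax":0,"ay":0,"az":0},{"claw":-1,"dx":1,"dy":-0.56,"dz":0,"ax":0,"ay":0,"az":0}]' 15; python3 -m crank '[{"claw":-1,"dx":0,"dy":0,"dz":0.8,"ax":0,"ay":0,"az":0},{"claw":-1,"dx":0,"dy":0,"dz":0.8,"ax":0,"ay":0,"az":0},{"claw":-1,"dx":0,"dy":0,"dz":0.8,"ax":0,"ay":0,"az":0},{"claw":-1,"dx":0,"dy":0,"dz":0.8,"ax":0,"ay":0,"az":0},{"claw":-1,"dx":0,"dy":0,"dz":0.8,"ax":0,"ay":0,"az":0},{"claw":-1,"dx":0,"dy":0,"dz":0,"ax":0,"ay":0,"az":0}]'; python3 -c "
from h import *
plan(417.5,-352.5,32,23.6)"
```

```text
[[ 0.41244826 -0.35172111  0.07      ]] [[ 0.50972008 -0.27142581  0.005     ]]
[[ 0.41725902 -0.35220846  0.07      ]]
time: 0.97
ee_pos: [0.4171, -0.3521, 0.2337]
eef_rot: [0.979, 0.204, 0.0, 0.0]
ft_force: [0.0, 0.5, -0.5]
width: 0.0869
grip_force: 0.0
time: 1.47
ee_pos: [0.4141, -0.3518, 0.1091]
eef_rot: [0.979, 0.205, -0.002, -0.003]
ft_force: [-0.5, 0.7, -0.7]
width: 0.0869
grip_force: 0.0
t 1.47 pos [ 414.1 -351.8  109.1] w 86.9 q7 -0.6 F [-0.5  0.7 -0.7] | turn [-0.06  0.03  0.  ] shift [0.1  0.07 2.57]
```

```bash
python3 -m crank '[{"claw":-1,"dx":0,"dy":0,"dz":0.6,"ax":0,"ay":0,"az":0},{"claw":-1,"dx":0,"dy":0,"dz":0.6,"ax":0,"ay":0,"az":0},{"claw":-1,"dx":0,"dy":0,"dz":0.6,"ax":0,"ay":0,"az":0},{"claw":-1,"dx":0,"dy":0,"dz":0.6,"ax":0,"ay":0,"az":0},{"claw":-1,"dx":0,"dy":0,"dz":0,"ax":0,"ay":0,"az":0},{"claw":0.2,"dx":0,"dy":0,"dz":0,"ax":0,"ay":0,"az":0},{"claw":0.6,"dx":0,"dy":0,"dz":0,"ax":0,"ay":0,"az":0},{"claw":1,"dx":0,"dy":0,"dz":0,"ax":0,"ay":0,"az":0}]' 20;  python3 -m crank '[{"claw":1,"dx":0,"dy":0,"dz":0,"ax":0,"ay":0,"az":0},{"claw":1,"dx":0,"dy":0,"dz":0,"ax":0,"ay":0,"az":0},{"claw":1,"dx":0,"dy":0,"dz":0,"ax":0,"ay":0,"az":0},{"claw":1,"dx":0,"dy":0,"dz":0,"ax":0,"ay":0,"az":0}]'; python3 -c "
from h import *
plan(512,-270.5,100,23.6)"
```

```text
time: 2.13
ee_pos: [0.4172, -0.3542, 0.0433]
eef_rot: [0.979, 0.204, 0.001, 0.001]
ft_force: [0.0, 0.5, -0.0]
width: 0.0744
grip_force: 0.0
time: 2.47
ee_pos: [0.4167, -0.3536, 0.0425]
eef_rot: [0.979, 0.205, 0.0, 0.0]
ft_force: [-0.8, 2.0, 6.5]
width: 0.0612
grip_force: 20.0
t 2.47 pos [ 416.7 -353.6   42.5] w 61.2 q7 -0.62 F [-0.8  2.   6.5] | turn [ 0.01 -0.    0.  ] shift [ 4.02 -1.26 -1.92]
```

```bash
python3 -m crank '[{"claw":1,"dx":0,"dy":0,"dz":-0.4,"ax":0,"ay":0,"az":0},{"claw":1,"dx":0,"dy":0,"dz":-0.6,"ax":0,"ay":0,"az":0},{"claw":1,"dx":0.5,"dy":-0.16,"dz":-0.5,"ax":0,"ay":0,"az":0},{"claw":1,"dx":0.7,"dy":-0.22,"dz":-0.2,"ax":0,"ay":0,"az":0},{"claw":1,"dx":0.8,"dy":-0.25,"dz":0,"ax":0,"ay":0,"az":0},{"claw":1,"dx":0.8,"dy":-0.25,"dz":0,"ax":0,"ay":0,"az":0},{"claw":1,"dx":0.7,"dy":-0.22,"dz":0,"ax":0,"ay":0,"az":0},{"claw":1,"dx":0.5,"dy":-0.16,"dz":0,"ax":0,"ay":0,"az":0}]'; python3 -m crank '[{"claw":1,"dx":0,"dy":0,"dz":0,"ax":0,"ay":0,"az":0},{"claw":1,"dx":0,"dy":0,"dz":0,"ax":0,"ay":0,"az":0},{"claw":1,"dx":0,"dy":0,"dz":0,"ax":0,"ay":0,"az":0}]'; python3 -c "
from h import *
plan(512,-270.5,49,23.6)
c=cam('top');cv2.imwrite('pics/j3.png',cv2.resize(cv2.convertScaleAbs(c['color'][120:270,310:510,::-1],alpha=1.6),None,fx=3,fy=3))
c=cam('side');cv2.imwrite('pics/j4.png',cv2.resize(c['color'][150:300,320:520,::-1],None,fx=3,fy=3))"
```

```text
time: 3.13
ee_pos: [0.5128, -0.269, 0.0935]
eef_rot: [0.979, 0.205, 0.001, -0.0]
ft_force: [-0.2, 0.2, -1.4]
width: 0.0613
grip_force: 20.0
time: 3.38
ee_pos: [0.5105, -0.2717, 0.0928]
eef_rot: [0.979, 0.204, -0.0, 0.0]
ft_force: [-0.5, -0.5, -2.8]
width: 0.0614
grip_force: 20.0
t 3.38 pos [ 510.5 -271.7   92.8] w 61.4 q7 -0.84 F [-0.5 -0.5 -2.8] | turn [ 0.    0.01 -0.01] shift [ 0.06 -0.02  1.46]
```

View pics/j4.png

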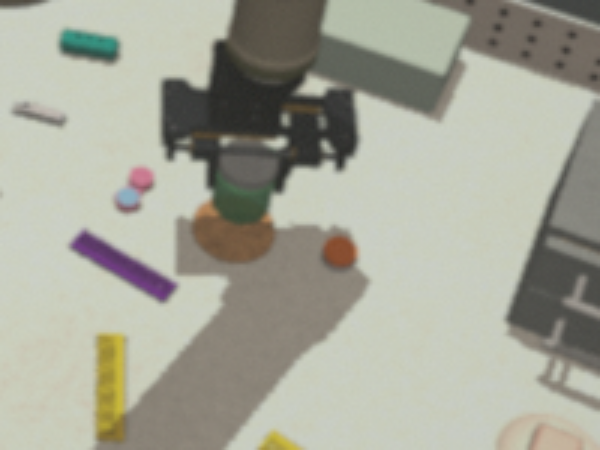

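The jar is held upright at crop (245,180), just above the coaster at (233,230). Lowering it gently.

```bash
python3 -m crank '[{"claw":1,"dx":0,"dy":0,"dz":0.4,"ax":0,"ay":0,"az":0},{"claw":1,"dx":0.05,"dy":0,"dz":0.4,"ax":0,"ay":0,"az":0},{"claw":1,"dx":0,"dy":0,"dz":0.3,"ax":0,"ay":0,"az":0},{"claw":1,"dx":0,"dy":0,"dz":0.2,"ax":0,"ay":0,"az":0},{"claw":1,"dx":0,"dy":0,"dz":0.1,"ax":0,"ay":0,"az":0},{"claw":1,"dx":0,"dy":0,"dz":0.05,"ax":0,"ay":0,"az":0},{"claw":1,"dx":0,"dy":0,"dz":0,"ax":0,"ay":0,"az":0},{"claw":1,"dx":0,"dy":0,"dz":0,"ax":0,"ay":0,"az":0}]'; python3 -c "
from h import *
plan(512,-270.5,47.5,23.6)"
```

```text
time: 4.15
ee_pos: [0.5128, -0.2704, 0.0493]
eef_rot: [0.979, 0.204, 0.0, 0.0]
ft_force: [0.9, -0.4, -2.7]
width: 0.0613
grip_force: 20.0
t 4.15 pos [ 512.8 -270.4   49.3] w 61.3 q7 -0.86 F [ 0.9 -0.4 -2.7] | turn [ 0. -0. -0.] shift [-0.03 -0.01  0.06]
```

Lower 2 mm more, release slowly and lift.

```bash
python3 -m crank '[{"claw":1,"dx":0,"dy":0,"dz":0.05,"ax":0,"ay":0,"az":0},{"claw":1,"dx":0,"dy":0,"dz":0.03,"ax":0,"ay":0,"az":0},{"claw":1,"dx":0,"dy":0,"dz":0.0,"ax":0,"ay":0,"az":0},{"claw":-0.2,"dx":0,"dy":0,"dz":0,"ax":0,"ay":0,"az":0},{"claw":-0.6,"dx":0,"dy":0,"dz":0,"ax":0,"ay":0,"az":0},{"claw":-1,"dx":0,"dy":0,"dz":0,"ax":0,"ay":0,"az":0},{"claw":-1,"dx":0,"dy":0,"dz":0,"ax":0,"ay":0,"az":0},{"claw":-1,"dx":0,"dy":0,"dz":0,"ax":0,"ay":0,"az":0}]'; python3 -m crank '[{"claw":-1,"dx":0,"dy":0,"dz":-0.4,"ax":0,"ay":0,"az":0},{"claw":-1,"dx":0,"dy":0,"dz":-0.6,"ax":0,"ay":0,"az":0},{"claw":-1,"dx":0,"dy":0,"dz":-0.8,"ax":0,"ay":0,"az":0},{"claw":-1,"dx":0,"dy":0,"dz":-0.8,"ax":0,"ay":0,"az":0},{"claw":-1,"dx":0,"dy":0,"dz":-0.8,"ax":0,"ay":0,"az":0},{"claw":-1,"dx":0,"dy":0,"dz":-0.2,"ax":0,"ay":0,"az":0}]'; python3 -c "
from h import *
plan(411,-186.3,60,81.1);plan(411,-186.3,60,52)"
```

```text
time: 4.82
ee_pos: [0.5125, -0.2703, 0.0466]
eef_rot: [0.979, 0.204, 0.0, 0.0]
ft_force: [0.1, -0.3, -0.0]
width: 0.0801
grip_force: 0.0
time: 5.32
ee_pos: [0.5143, -0.2709, 0.1597]
eef_rot: [0.979, 0.204, 0.002, 0.002]
ft_force: [0.6, 0.2, 0.1]
width: 0.087
grip_force: 0.0
t 5.32 pos [ 514.3 -270.9  159.7] w 87.0 q7 -0.82 F [0.6 0.2 0.1] | turn [ 0.06 -0.01 -9.58] shift [ 2.25 -3.84  3.32]
t 5.32 pos [ 514.3 -270.9  159.7] w 87.0 q7 -0.82 F [0.6 0.2 0.1] | turn [ 0.05 -0.03 -4.73] shift [ 0.1  -4.45  3.32]
```

```bash
python3 -m crank '[{"claw":-1,"dx":0,"dy":0,"dz":0,"ax":0,"ay":0,"az":-1},{"claw":-1,"dx":0,"dy":0,"dz":0,"ax":0,"ay":0,"az":-1},{"claw":-1,"dx":0,"dy":0,"dz":0,"ax":0,"ay":0,"az":-1},{"claw":-1,"dx":0,"dy":0,"dz":0,"ax":0,"ay":0,"az":-1},{"claw":-1,"dx":0,"dy":0,"dz":0,"ax":0,"ay":0,"az":-1},{"claw":-1,"dx":0,"dy":0,"dz":0,"ax":0,"ay":0,"az":-1},{"claw":-1,"dx":0,"dy":0,"dz":0,"ax":0,"ay":0,"az":-1},{"claw":-1,"dx":0,"dy":0,"dz":0,"ax":0,"ay":0,"az":-1}]'; python3 -m crank '[{"claw":-1,"dx":0,"dy":0,"dz":0,"ax":0,"ay":0,"az":-0.8},{"claw":-1,"dx":0,"dy":0,"dz":0,"ax":0,"ay":0,"az":-0.8},{"claw":-1,"dx":0.5,"dy":-0.9,"dz":0,"ax":0,"ay":0,"az":0},{"claw":-1,"dx":0.5,"dy":-0.9,"dz":0,"ax":0,"ay":0,"az":0},{"claw":-1,"dx":0.5,"dy":-0.8,"dz":0.5,"ax":0,"ay":0,"az":0},{"claw":-1,"dx":0.5,"dy":-0.8,"dz":0.5,"ax":0,"ay":0,"az":0},{"claw":-1,"dx":0.25,"dy":-0.4,"dz":0.5,"ax":0,"ay":0,"az":0},{"claw":-1,"dx":0,"dy":0,"dz":0,"ax":0,"ay":0,"az":0}]'; python3 -c "
from h import *
plan(411,-186.3,60,81.1)
for n in ('top','side'):
  c=cam(n);cv2.imwrite(f'pics/k_{n}.png',c['color'][...,::-1])"
```

```text
time: 5.98
ee_pos: [0.5124, -0.2702, 0.155]
eef_rot: [0.81, 0.587, -0.0, 0.0]
ft_force: [-0.8, 0.7, -0.9]
width: 0.0868
grip_force: 0.0
time: 6.65
ee_pos: [0.4068, -0.184, 0.1075]
eef_rot: [0.759, 0.651, -0.001, -0.002]
ft_force: [-0.4, -0.8, -0.5]
width: 0.0872
grip_force: 0.0
t 6.65 pos [ 406.8 -184.   107.5] w 87.2 q7 0.13 F [-0.4 -0.8 -0.5] | turn [-0.04 -0.    0.03] shift [-0.05  0.15  1.58]
```

View pics/k_top.png

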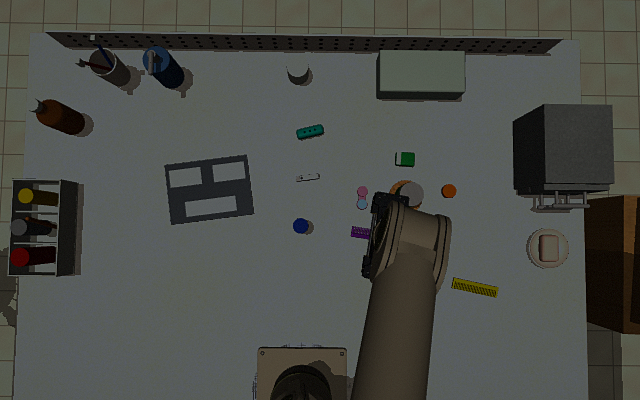

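The jar stands on the coaster (lid at px (411,194)) and the gripper is over the comb. Descending.

```bash
python3 -m crank '[{"claw":-1,"dx":-0.05,"dy":0.05,"dz":0.6,"ax":0,"ay":0,"az":0},{"claw":-1,"dx":0,"dy":0,"dz":0.6,"ax":0,"ay":0,"az":0},{"claw":-1,"dx":0,"dy":0,"dz":0.6,"ax":0,"ay":0,"az":0},{"claw":-1,"dx":0,"dy":0,"dz":0.5,"ax":0,"ay":0,"az":0},{"claw":-1,"dx":0,"dy":0,"dz":0.3,"ax":0,"ay":0,"az":0},{"claw":-1,"dx":0,"dy":0,"dz":0.1,"ax":0,"ay":0,"az":0},{"claw":-1,"dx":0,"dy":0,"dz":0,"ax":0,"ay":0,"az":0},{"claw":-1,"dx":0,"dy":0,"dz":0,"ax":0,"ay":0,"az":0}]'; python3 -c "
from h import *
plan(410,-186.3,12.5,81.1)"
```

```text
time: 7.42
ee_pos: [0.4123, -0.1882, 0.0295]
eef_rot: [0.759, 0.651, 0.0, 0.001]
ft_force: [0.7, -0.0, -0.5]
width: 0.0867
grip_force: 0.0
t 7.42 pos [ 412.3 -188.2   29.5] w 86.7 q7 0.06 F [ 0.7 -0.  -0.5] | turn [0.01 0.   0.01] shift [ 0.05 -0.09  0.57]
```

```bash
python3 -m crank '[{"claw":-1,"dx":0.03,"dy":-0.04,"dz":0.25,"ax":0,"ay":0,"az":0},{"claw":-1,"dx":0,"dy":0,"dz":0.2,"ax":0,"ay":0,"az":0},{"claw":-1,"dx":0,"dy":0,"dz":0.1,"ax":0,"ay":0,"az":0},{"claw":0,"dx":0,"dy":0,"dz":0,"ax":0,"ay":0,"az":0},{"claw":0.4,"dx":0,"dy":0,"dz":0,"ax":0,"ay":0,"az":0},{"claw":0.7,"dx":0,"dy":0,"dz":0,"ax":0,"ay":0,"az":0},{"claw":1,"dx":0,"dy":0,"dz":0,"ax":0,"ay":0,"az":0},{"claw":1,"dx":0,"dy":0,"dz":0,"ax":0,"ay":0,"az":0}]' 12; python3 -m crank '[{"claw":1,"dx":0,"dy":0,"dz":0,"ax":0,"ay":0,"az":0},{"claw":1,"dx":0,"dy":0,"dz":0,"ax":0,"ay":0,"az":0},{"claw":1,"dx":0,"dy":0,"dz":0,"ax":0,"ay":0,"az":0}]'; python3 -c "
from h import *
plan(483,245,80,98)"
```

```text
time: 8.08
ee_pos: [0.4104, -0.1868, 0.0122]
eef_rot: [0.759, 0.651, -0.0, 0.0]
ft_force: [0.4, 0.0, -0.6]
width: 0.0616
grip_force: 0.0
time: 8.33
ee_pos: [0.4104, -0.1868, 0.0122]
eef_rot: [0.759, 0.651, -0.0, 0.0]
ft_force: [0.6, 0.2, 0.2]
width: 0.0415
grip_force: 0.0
t 8.33 pos [ 410.4 -186.8   12.2] w 41.5 q7 0.04 F [0.6 0.2 0.2] | turn [ 0.   0.  -2.8] shift [13.92  4.4  -2.26]
```

```bash
python3 -m crank '[{"claw":1,"dx":0,"dy":0,"dz":0,"ax":0,"ay":0,"az":0},{"claw":1,"dx":0,"dy":0,"dz":0,"ax":0,"ay":0,"az":0},{"claw":1,"dx":0,"dy":0,"dz":0,"ax":0,"ay":0,"az":0},{"claw":1,"dx":0,"dy":0,"dz":0,"ax":0,"ay":0,"az":0}]'; python3 -m crank '[{"claw":1,"dx":0,"dy":0,"dz":-0.3,"ax":0,"ay":0,"az":0},{"claw":1,"dx":0,"dy":0,"dz":-0.6,"ax":0,"ay":0,"az":0},{"claw":1,"dx":0,"dy":0,"dz":-0.9,"ax":0,"ay":0,"az":0},{"claw":1,"dx":0,"dy":0,"dz":-0.9,"ax":0,"ay":0,"az":0},{"claw":1,"dx":0,"dy":0,"dz":-0.9,"ax":0,"ay":0,"az":0},{"claw":1,"dx":0,"dy":0,"dz":-0.9,"ax":0,"ay":0,"az":-0.9},{"claw":1,"dx":0,"dy":0,"dz":-0.6,"ax":0,"ay":0,"az":-0.9},{"claw":1,"dx":0,"dy":0,"dz":0,"ax":0,"ay":0,"az":-0.9}]'; python3 -c "
from h import *
plan(483,245,150,98)"
```

```text
time: 8.67
ee_pos: [0.4104, -0.1868, 0.0122]
eef_rot: [0.759, 0.651, -0.0, 0.0]
ft_force: [0.5, 0.2, 0.2]
width: 0.028
grip_force: 12.0
time: 9.33
ee_pos: [0.4123, -0.1873, 0.1698]
eef_rot: [0.658, 0.753, 0.001, 0.003]
ft_force: [1.0, 0.4, -0.1]
width: 0.0277
grip_force: 12.0
t 9.33 pos [ 412.3 -187.3  169.8] w 27.7 q7 0.45 F [ 1.   0.4 -0.1] | turn [ 0.05  0.04 -0.05] shift [13.94  4.34  0.66]
```

```bash
python3 -m crank '[{"claw":1,"dx":0.8,"dy":0.25,"dz":0,"ax":0,"ay":0,"az":0},{"claw":1,"dx":0.9,"dy":0.28,"dz":0,"ax":0,"ay":0,"az":0},{"claw":1,"dx":1,"dy":0.31,"dz":0,"ax":0,"ay":0,"az":0},{"claw":1,"dx":1,"dy":0.31,"dz":0,"ax":0,"ay":0,"az":0},{"claw":1,"dx":1,"dy":0.31,"dz":0,"ax":0,"ay":0,"az":0},{"claw":1,"dx":1,"dy":0.31,"dz":0,"ax":0,"ay":0,"az":0},{"claw":1,"dx":1,"dy":0.31,"dz":0,"ax":0,"ay":0,"az":0},{"claw":1,"dx":1,"dy":0.31,"dz":0,"ax":0,"ay":0,"az":0}]'; python3 -m crank '[{"claw":1,"dx":1,"dy":0.31,"dz":0,"ax":0,"ay":0,"az":0},{"claw":1,"dx":1,"dy":0.31,"dz":0,"ax":0,"ay":0,"az":0},{"claw":1,"dx":1,"dy":0.31,"dz":0,"ax":0,"ay":0,"az":0},{"claw":1,"dx":1,"dy":0.31,"dz":0,"ax":0,"ay":0,"az":0},{"claw":1,"dx":0.9,"dy":0.28,"dz":0,"ax":0,"ay":0,"az":0},{"claw":1,"dx":0.4,"dy":0.13,"dz":0,"ax":0,"ay":0,"az":0},{"claw":1,"dx":0,"dy":0,"dz":0,"ax":0,"ay":0,"az":0},{"claw":1,"dx":0,"dy":0,"dz":0,"ax":0,"ay":0,"az":0}]'; python3 -c "
from h import *
plan(483,245,16.5,98)
for n in ('top','side'):
  c=cam(n);cv2.imwrite(f'pics/l_{n}.png',cv2.convertScaleAbs(c['color'][...,::-1],alpha=1.4))"
```

```text
time: 10.0
ee_pos: [0.4517, 0.0531, 0.1659]
eef_rot: [0.66, 0.751, 0.0, 0.001]
ft_force: [0.4, 0.7, -1.0]
width: 0.0278
grip_force: 12.0
time: 10.67
ee_pos: [0.4801, 0.216, 0.1654]
eef_rot: [0.659, 0.752, -0.0, -0.0]
ft_force: [0.5, -0.7, -0.5]
width: 0.0279
grip_force: 12.0
t 10.67 pos [480.1 216.  165.4] w 27.9 q7 -0.55 F [ 0.5 -0.7 -0.5] | turn [-0.    0.   -0.08] shift [0.95 0.23 4.96]
```

View pics/l_top.png

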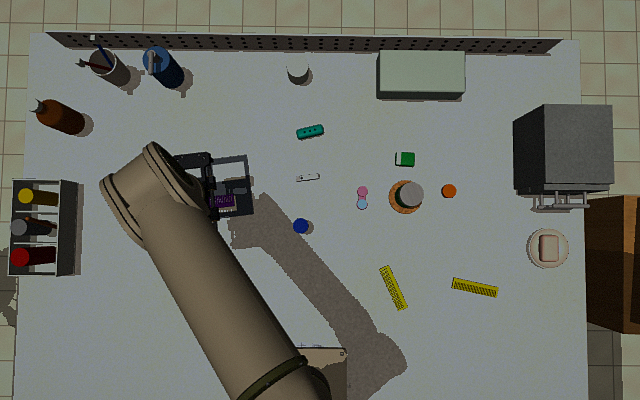

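The comb is held over the near strip at px (222,200). Moving the rest of the way and descending.

```bash
python3 -m crank '[{"claw":1,"dx":0.5,"dy":0.12,"dz":0.3,"ax":0,"ay":0,"az":-0.08},{"claw":1,"dx":0.45,"dy":0.11,"dz":0.6,"ax":0,"ay":0,"az":0},{"claw":1,"dx":0,"dy":0,"dz":0.8,"ax":0,"ay":0,"az":0},{"claw":1,"dx":0,"dy":0,"dz":0.8,"ax":0,"ay":0,"az":0},{"claw":1,"dx":0,"dy":0,"dz":0.8,"ax":0,"ay":0,"az":0},{"claw":1,"dx":0,"dy":0,"dz":0.6,"ax":0,"ay":0,"az":0},{"claw":1,"dx":0,"dy":0,"dz":0.2,"ax":0,"ay":0,"az":0},{"claw":1,"dx":0,"dy":0,"dz":0,"ax":0,"ay":0,"az":0}]'; python3 -c "
from h import *
plan(483,245,16.5,98)"
```

```text
time: 11.43
ee_pos: [0.483, 0.243, 0.0411]
eef_rot: [0.657, 0.754, -0.001, -0.0]
ft_force: [0.1, -0.4, -0.7]
width: 0.0278
grip_force: 12.0
t 11.43 pos [483.  243.   41.1] w 27.8 q7 -0.71 F [ 0.1 -0.4 -0.7] | turn [-0.02  0.01 -0.04] shift [0.06 0.01 0.82]
```

```bash
python3 -m crank '[{"claw":1,"dx":0.06,"dy":0,"dz":0.4,"ax":0,"ay":0,"az":-0.04},{"claw":1,"dx":0,"dy":0,"dz":0.25,"ax":0,"ay":0,"az":0},{"claw":1,"dx":0,"dy":0,"dz":0.13,"ax":0,"ay":0,"az":0},{"claw":1,"dx":0,"dy":0,"dz":0.02,"ax":0,"ay":0,"az":0},{"claw":1,"dx":0,"dy":0,"dz":0,"ax":0,"ay":0,"az":0},{"claw":1,"dx":0,"dy":0,"dz":0,"ax":0,"ay":0,"az":0}]'; python3 -c "
from h import *
plan(483,245,16.5,98)"
```

```text
time: 11.93
ee_pos: [0.4835, 0.2467, 0.0185]
eef_rot: [0.655, 0.755, 0.0, 0.0]
ft_force: [0.4, 0.0, -0.2]
width: 0.0275
grip_force: 12.0
t 11.93 pos [483.5 246.7  18.5] w 27.5 q7 -0.73 F [ 0.4  0.  -0.2] | turn [ 0.01 -0.    0.02] shift [-0.06 -0.02  0.07]
```

```bash
python3 -m crank '[{"claw":1,"dx":-0.05,"dy":0,"dz":0.06,"ax":0,"ay":0,"az":0},{"claw":1,"dx":0,"dy":0,"dz":0,"ax":0,"ay":0,"az":0},{"claw":0.2,"dx":0,"dy":0,"dz":0,"ax":0,"ay":0,"az":0},{"claw":0,"dx":0,"dy":0,"dz":0,"ax":0,"ay":0,"az":0},{"claw":-0.5,"dx":0,"dy":0,"dz":0,"ax":0,"ay":0,"az":0},{"claw":-1,"dx":0,"dy":0,"dz":0,"ax":0,"ay":0,"az":0},{"claw":-1,"dx":0,"dy":0,"dz":-0.3,"ax":0,"ay":0,"az":0},{"claw":-1,"dx":0,"dy":0,"dz":-0.5,"ax":0,"ay":0,"az":0}]'; python3 -m crank '[{"claw":-1,"dx":0,"dy":0,"dz":-0.8,"ax":0,"ay":0,"az":0},{"claw":-1,"dx":0,"dy":0,"dz":-0.8,"ax":0,"ay":0,"az":0},{"claw":-1,"dx":0,"dy":0,"dz":-0.8,"ax":0,"ay":0,"az":0},{"claw":-1,"dx":0,"dy":0,"dz":-0.8,"ax":0,"ay":0,"az":0},{"claw":-1,"dx":0,"dy":0,"dz":-0.1,"ax":0,"ay":0,"az":0}]'; python3 -c "
from h import *
plan(682,-14.5,70,104)"
```

```text
time: 12.6
ee_pos: [0.4825, 0.2446, 0.0399]
eef_rot: [0.655, 0.755, -0.001, -0.001]
ft_force: [-0.3, -1.3, 0.2]
width: 0.06
grip_force: 0.0
time: 13.02
ee_pos: [0.485, 0.2465, 0.1441]
eef_rot: [0.655, 0.756, 0.003, 0.001]
ft_force: [0.7, 1.1, 0.9]
width: 0.0857
grip_force: 0.0
t 13.02 pos [485.  246.5 144.1] w 85.7 q7 -0.62 F [0.7 1.1 0.9] | turn [ 0.06 -0.01 -0.98] shift [-10.03   4.27   2.47]
```

```bash
python3 -m crank '[{"claw":-1,"dx":0,"dy":0,"dz":0,"ax":0,"ay":0,"az":-0.98},{"claw":-1,"dx":-0.9,"dy":0.39,"dz":0,"ax":0,"ay":0,"az":0},{"claw":-1,"dx":-0.9,"dy":0.39,"dz":0,"ax":0,"ay":0,"az":0},{"claw":-1,"dx":-0.9,"dy":0.39,"dz":0,"ax":0,"ay":0,"az":0},{"claw":-1,"dx":-0.9,"dy":0.39,"dz":0,"ax":0,"ay":0,"az":0},{"claw":-1,"dx":-0.9,"dy":0.38,"dz":0,"ax":0,"ay":0,"az":0},{"claw":-1,"dx":-0.9,"dy":0.38,"dz":0,"ax":0,"ay":0,"az":0},{"claw":-1,"dx":-0.9,"dy":0.38,"dz":0,"ax":0,"ay":0,"az":0}]'; python3 -m crank '[{"claw":-1,"dx":-0.9,"dy":0.38,"dz":0,"ax":0,"ay":0,"az":0},{"claw":-1,"dx":-0.9,"dy":0.38,"dz":0.3,"ax":0,"ay":0,"az":0},{"claw":-1,"dx":-0.9,"dy":0.38,"dz":0.5,"ax":0,"ay":0,"az":0},{"claw":-1,"dx":-0.9,"dy":0.38,"dz":0.6,"ax":0,"ay":0,"az":0},{"claw":-1,"dx":-0.13,"dy":0.05,"dz":0.6,"ax":0,"ay":0,"az":0},{"claw":-1,"dx":0,"dy":0,"dz":0,"ax":0,"ay":0,"az":0},{"claw":-1,"dx":0,"dy":0,"dz":0,"ax":0,"ay":0,"az":0}]'; python3 -c "
from h import *
plan(682,-14.5,14,104)
for n in ('top','side'):
  c=cam(n);cv2.imwrite(f'pics/m_{n}.png',cv2.convertScaleAbs(c['color'][...,::-1],alpha=1.4))
"; python3 meas.py crop2 | head -3;python3 seg2.py | grep -A9 clip
```

```text
time: 13.68
ee_pos: [0.6083, 0.08, 0.1396]
eef_rot: [0.616, 0.788, -0.0, 0.0]
ft_force: [0.3, 1.0, 1.0]
width: 0.0872
grip_force: 0.0
time: 14.27
ee_pos: [0.6796, -0.0153, 0.0788]
eef_rot: [0.616, 0.788, -0.0, -0.001]
ft_force: [-0.5, 0.4, 0.0]
width: 0.087
grip_force: 0.0
t 14.27 pos [679.6 -15.3  78.8] w 87.0 q7 -0.07 F [-0.5  0.4  0. ] | turn [-0.02 -0.02  0.  ] shift [0.01 0.08 2.16]
coaster: rect (510.4,-262.7) 89.0x71.5 long-axis 17.5deg | circ (512.9,-270.5) d89.3 px [401.  197.6]
comb none
cover: rect (671.9,17.5) 11.0x3.8 long-axis 14.5deg | circ (671.4,19.3) d11.0 px [297.1 135. ]
clipper ((565.0726928710938, -18.172775268554688), (69.85687255859375, 54.72870635986328), 67.63590240478516) (296, 165, 25, 25)
mat ((528.2666015625, 250.67294311523438), (161.7921905517578, 222.12310791015625), 7.935034275054932)
mark ((485.7243347167969, 244.654296875), (28.7115535736084, 123.71653747558594), 8.025506019592285)
mark ((483.6101379394531, 245.70925903320312), (45.902198791503906, 138.9272003173828), 8.031208992004395)
mark ((559.5012817382812, 314.8923034667969), (51.078365325927734, 88.98635864257812), 7.795527935028076)
mark ((575.5178833007812, 200.00331115722656), (51.1740837097168, 89.21028900146484), 7.795815944671631)
```

View pics/m_top.png

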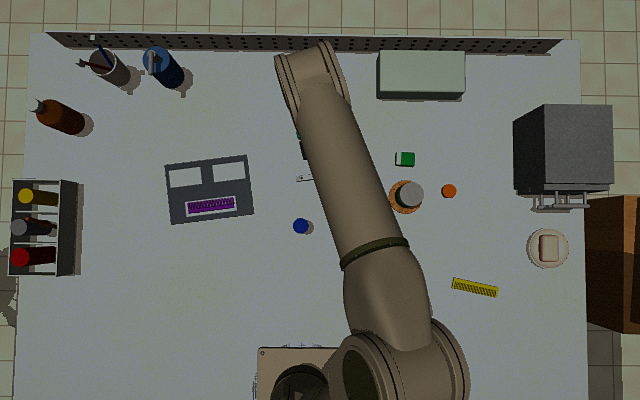

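The comb lies centred on the strip at px (211,205), measured at (485.7,244.7) against the strip's (483.6,245.7). Descending on the cover.

```bash
python3 -m crank '[{"claw":-1,"dx":0,"dy":0.08,"dz":0.6,"ax":0,"ay":0,"az":0},{"claw":-1,"dx":0,"dy":0,"dz":0.6,"ax":0,"ay":0,"az":0},{"claw":-1,"dx":0,"dy":0,"dz":0.5,"ax":0,"ay":0,"az":0},{"claw":-0.5,"dx":0,"dy":0,"dz":0.3,"ax":0,"ay":0,"az":0},{"claw":0,"dx":0,"dy":0,"dz":0.1,"ax":0,"ay":0,"az":0},{"claw":0,"dx":0,"dy":0,"dz":0,"ax":0,"ay":0,"az":0},{"claw":0,"dx":0,"dy":0,"dz":0,"ax":0,"ay":0,"az":0}]'; python3 -c "
from h import *
plan(682,-14.5,14,104)"
```

```text
time: 15.05
ee_pos: [0.6833, -0.0151, 0.0172]
eef_rot: [0.616, 0.788, 0.0, 0.0]
ft_force: [0.4, 0.7, 1.0]
width: 0.068
grip_force: 0.0
t 15.05 pos [683.3 -15.1  17.2] w 68.0 q7 -0.1 F [0.4 0.7 1. ] | turn [0.01 0.   0.  ] shift [ 0.03 -0.04  0.11]
```

```bash
python3 -m crank '[{"claw":0.5,"dx":0,"dy":0,"dz":0.1,"ax":0,"ay":0,"az":0},{"claw":1,"dx":0,"dy":0,"dz":0,"ax":0,"ay":0,"az":0},{"claw":1,"dx":0,"dy":0,"dz":0,"ax":0,"ay":0,"az":0},{"claw":1,"dx":0,"dy":0,"dz":0,"ax":0,"ay":0,"az":0},{"claw":1,"dx":0,"dy":0,"dz":0,"ax":0,"ay":0,"az":0},{"claw":1,"dx":0,"dy":0,"dz":0,"ax":0,"ay":0,"az":0},{"claw":1,"dx":0,"dy":0,"dz":0,"ax":0,"ay":0,"az":0},{"claw":1,"dx":0,"dy":0,"dz":0,"ax":0,"ay":0,"az":0}]' 10; python3 -m crank '[{"claw":1,"dx":0,"dy":0,"dz":0,"ax":0,"ay":0,"az":0},{"claw":1,"dx":0,"dy":0,"dz":0,"ax":0,"ay":0,"az":0},{"claw":1,"dx":0,"dy":0,"dz":-0.3,"ax":0,"ay":0,"az":0},{"claw":1,"dx":0,"dy":0,"dz":-0.6,"ax":0,"ay":0,"az":0},{"claw":1,"dx":0,"dy":0,"dz":-0.8,"ax":0,"ay":0,"az":0},{"claw":1,"dx":0,"dy":0,"dz":-0.6,"ax":0,"ay":0,"az":0.98},{"claw":1,"dx":0,"dy":0,"dz":0,"ax":0,"ay":0,"az":0}]'; python3 -c "
from h import *
plan(575.5,199.5,19,98)"
```

```text
time: 15.72
ee_pos: [0.6829, -0.0154, 0.0135]
eef_rot: [0.616, 0.788, 0.0, 0.0]
ft_force: [-0.4, -0.1, 1.4]
width: 0.0258
grip_force: 10.0
time: 16.3
ee_pos: [0.6851, -0.0148, 0.0875]
eef_rot: [0.657, 0.753, 0.002, 0.002]
ft_force: [0.5, -0.7, 0.3]
width: 0.0261
grip_force: 10.0
t 16.3 pos [685.1 -14.8  87.5] w 26.1 q7 -0.17 F [ 0.5 -0.7  0.3] | turn [ 0.06  0.01 -0.04] shift [ 7.58 -2.62  2.28]
```

```bash
python3 -m crank '[{"claw":1,"dx":0.6,"dy":-0.2,"dz":0,"ax":0,"ay":0,"az":-0.04},{"claw":1,"dx":0.9,"dy":-0.31,"dz":0,"ax":0,"ay":0,"az":0},{"claw":1,"dx":1,"dy":-0.35,"dz":0,"ax":0,"ay":0,"az":0},{"claw":1,"dx":1,"dy":-0.35,"dz":0,"ax":0,"ay":0,"az":0},{"claw":1,"dx":1,"dy":-0.35,"dz":0,"ax":0,"ay":0,"az":0},{"claw":1,"dx":1,"dy":-0.35,"dz":0,"ax":0,"ay":0,"az":0},{"claw":1,"dx":1,"dy":-0.35,"dz":0,"ax":0,"ay":0,"az":0},{"claw":1,"dx":0.8,"dy":-0.27,"dz":0,"ax":0,"ay":0,"az":0}]'; python3 -m crank '[{"claw":1,"dx":0.28,"dy":-0.1,"dz":0.3,"ax":0,"ay":0,"az":0},{"claw":1,"dx":0,"dy":0,"dz":0.5,"ax":0,"ay":0,"az":0},{"claw":1,"dx":0,"dy":0,"dz":0.4,"ax":0,"ay":0,"az":0},{"claw":1,"dx":0,"dy":0,"dz":0.3,"ax":0,"ay":0,"az":0},{"claw":1,"dx":0,"dy":0,"dz":0,"ax":0,"ay":0,"az":0},{"claw":1,"dx":0,"dy":0,"dz":0,"ax":0,"ay":0,"az":0}]'; python3 -c "
from h import *
plan(575.5,199.5,17.5,98)"
```

```text
time: 16.97
ee_pos: [0.5743, 0.1927, 0.0825]
eef_rot: [0.653, 0.758, 0.0, -0.0]
ft_force: [0.4, 1.1, -0.8]
width: 0.0262
grip_force: 10.0
time: 17.47
ee_pos: [0.572, 0.1966, 0.0362]
eef_rot: [0.654, 0.756, -0.001, -0.0]
ft_force: [0.0, 1.0, 0.2]
width: 0.0257
grip_force: 10.0
t 17.47 pos [572.  196.6  36.2] w 25.7 q7 -0.57 F [0.  1.  0.2] | turn [-0.02  0.01  0.04] shift [0.08 0.13 0.62]
```

```bash
python3 -m crank '[{"claw":1,"dx":0.06,"dy":0.08,"dz":0.3,"ax":0,"ay":0,"az":0},{"claw":1,"dx":0,"dy":0,"dz":0.2,"ax":0,"ay":0,"az":0},{"claw":1,"dx":0,"dy":0,"dz":0.06,"ax":0,"ay":0,"az":0},{"claw":1,"dx":0,"dy":0,"dz":0,"ax":0,"ay":0,"az":0},{"claw":1,"dx":0,"dy":0,"dz":0,"ax":0,"ay":0,"az":0}]'; python3 -c "
from h import *
plan(575.5,199.5,17.5,98)"
```

```text
time: 17.88
ee_pos: [0.5739, 0.2004, 0.0205]
eef_rot: [0.654, 0.757, 0.0, -0.0]
ft_force: [-0.3, -0.4, -0.9]
width: 0.0258
grip_force: 10.0
t 17.88 pos [573.9 200.4  20.5] w 25.8 q7 -0.58 F [-0.3 -0.4 -0.9] | turn [-0.   -0.    0.06] shift [-0.04  0.05  0.1 ]
```

Then lower, release, lift and measure for the bottle.

```bash
python3 -m crank '[{"claw":1,"dx":-0.03,"dy":0.04,"dz":0.09,"ax":0,"ay":0,"az":0},{"claw":1,"dx":0,"dy":0,"dz":0,"ax":0,"ay":0,"az":0},{"claw":0.2,"dx":0,"dy":0,"dz":0,"ax":0,"ay":0,"az":0},{"claw":0.1,"dx":0,"dy":0,"dz":0,"ax":0,"ay":0,"az":0},{"claw":0,"dx":0,"dy":0,"dz":0,"ax":0,"ay":0,"az":0},{"claw":-0.2,"dx":0,"dy":0,"dz":0,"ax":0,"ay":0,"az":0},{"claw":-0.2,"dx":0,"dy":0,"dz":-0.3,"ax":0,"ay":0,"az":0},{"claw":-0.5,"dx":0,"dy":0,"dz":-0.6,"ax":0,"ay":0,"az":0}]'; python3 -m crank '[{"claw":-1,"dx":0,"dy":0,"dz":-0.9,"ax":0,"ay":0,"az":0},{"claw":-1,"dx":0,"dy":0,"dz":-0.9,"ax":0,"ay":0,"az":0},{"claw":-1,"dx":0,"dy":0,"dz":-0.9,"ax":0,"ay":0,"az":0},{"claw":-1,"dx":0,"dy":0,"dz":-0.6,"ax":0,"ay":0,"az":0},{"claw":-1,"dx":0,"dy":0,"dz":0,"ax":0,"ay":0,"az":0}]'; python3 -c "
from h import *
plan(561,-11,60,97.7)
c=dict(np.load('side0.npz'))
im=c['color'][...,::-1].copy();h=cv2.cvtColor(im,cv2.COLOR_BGR2HSV)
m=cv2.inRange(h,(105,120,30),(130,255,255));m[:190]=0;m[215:]=0;m[:,:295]=0;m[:,330:]=0
ys,xs=np.where(m);print('bottle side px',xs.min(),xs.max(),ys.min(),ys.max())
print('pred cap circle px', proj(c,[[.433+.0195*np.cos(a),.006+.0195*np.sin(a),.068] for a in np.arange(0,6.28,1.57)]).round(1).tolist())
"
```

```text
time: 18.55
ee_pos: [0.574, 0.1991, 0.0437]
eef_rot: [0.654, 0.757, -0.001, -0.001]
ft_force: [-0.8, 0.0, -0.3]
width: 0.0529
grip_force: 0.0
time: 18.97
ee_pos: [0.577, 0.2009, 0.149]
eef_rot: [0.654, 0.757, 0.003, 0.002]
ft_force: [-0.7, 0.6, -0.7]
width: 0.0825
grip_force: 0.0
t 18.97 pos [577.  200.9 149. ] w 82.5 q7 -0.5 F [-0.7  0.6 -0.7] | turn [ 0.06 -0.01  0.11] shift [-6.93 -1.48  2.97]
bottle side px 306 315 196 203
pred cap circle px [[313.6, 194.3], [305.4, 196.1], [307.7, 202.3], [316.0, 200.4]]
```

```bash
python3 -c "
from h import *
plan(433,6,100,98)"
```

```text
t 18.97 pos [577.  200.9 149. ] w 82.5 q7 -0.5 F [-0.7  0.6 -0.7] | turn [ 0.06 -0.01  0.06] shift [-5.76 -5.66  1.63]
```

```bash
python3 -m crank '[{"claw":-1,"dx":-0.8,"dy":-0.79,"dz":0,"ax":0,"ay":0,"az":0.06},{"claw":-1,"dx":-0.8,"dy":-0.79,"dz":0,"ax":0,"ay":0,"az":0},{"claw":-1,"dx":-0.8,"dy":-0.79,"dz":0,"ax":0,"ay":0,"az":0},{"claw":-1,"dx":-0.8,"dy":-0.79,"dz":0,"ax":0,"ay":0,"az":0},{"claw":-1,"dx":-0.8,"dy":-0.79,"dz":0,"ax":0,"ay":0,"az":0},{"claw":-1,"dx":-0.8,"dy":-0.79,"dz":0,"ax":0,"ay":0,"az":0},{"claw":-1,"dx":-0.7,"dy":-0.69,"dz":0,"ax":0,"ay":0,"az":0},{"claw":-1,"dx":-0.26,"dy":-0.23,"dz":0.3,"ax":0,"ay":0,"az":0}]'; python3 -m crank '[{"claw":-1,"dx":0,"dy":0,"dz":0.6,"ax":0,"ay":0,"az":0},{"claw":-1,"dx":0,"dy":0,"dz":0.4,"ax":0,"ay":0,"az":0},{"claw":-1,"dx":0,"dy":0,"dz":0,"ax":0,"ay":0,"az":0},{"claw":-1,"dx":0,"dy":0,"dz":0,"ax":0,"ay":0,"az":0}]'; python3 -c "
from h import *
plan(433,6,35,98)"
```

```text
time: 19.63
ee_pos: [0.4297, 0.0014, 0.1356]
eef_rot: [0.657, 0.754, -0.001, 0.001]
ft_force: [1.6, -1.3, -0.4]
width: 0.0872
grip_force: 0.0
time: 19.97
ee_pos: [0.431, 0.0053, 0.1046]
eef_rot: [0.656, 0.755, -0.0, -0.001]
ft_force: [-0.7, 0.9, 0.9]
width: 0.0869
grip_force: 0.0
t 19.97 pos [431.    5.3 104.6] w 86.9 q7 -0.03 F [-0.7  0.9  0.9] | turn [-0.01 -0.01  0.01] shift [0.01 0.07 2.32]
```

```bash
python3 -m crank '[{"claw":-1,"dx":0,"dy":0.05,"dz":0.6,"ax":0,"ay":0,"az":0},{"claw":-1,"dx":0,"dy":0,"dz":0.7,"ax":0,"ay":0,"az":0},{"claw":-1,"dx":0,"dy":0,"dz":0.6,"ax":0,"ay":0,"az":0},{"claw":-0.6,"dx":0,"dy":0,"dz":0.3,"ax":0,"ay":0,"az":0},{"claw":-0.2,"dx":0,"dy":0,"dz":0.1,"ax":0,"ay":0,"az":0},{"claw":0,"dx":0,"dy":0,"dz":0,"ax":0,"ay":0,"az":0},{"claw":0,"dx":0,"dy":0,"dz":0,"ax":0,"ay":0,"az":0}]'; python3 -m crank '[{"claw":0.2,"dx":0,"dy":0,"dz":0,"ax":0,"ay":0,"az":0},{"claw":0.3,"dx":0,"dy":0,"dz":0,"ax":0,"ay":0,"az":0},{"claw":0.4,"dx":0,"dy":0,"dz":0,"ax":0,"ay":0,"az":0},{"claw":0.6,"dx":0,"dy":0,"dz":0,"ax":0,"ay":0,"az":0},{"claw":0.8,"dx":0,"dy":0,"dz":0,"ax":0,"ay":0,"az":0},{"claw":1,"dx":0,"dy":0,"dz":0,"ax":0,"ay":0,"az":0},{"claw":1,"dx":0,"dy":0,"dz":0,"ax":0,"ay":0,"az":0},{"claw":1,"dx":0,"dy":0,"dz":0,"ax":0,"ay":0,"az":0}]' 12; python3 -c "
from h import *
plan(560,314.5,100,98)"
```

```text
time: 20.55
ee_pos: [0.4335, 0.0052, 0.0368]
eef_rot: [0.656, 0.755, 0.0, 0.0]
ft_force: [0.4, 0.4, 0.5]
width: 0.068
grip_force: 0.0
time: 21.22
ee_pos: [0.4329, 0.0049, 0.036]
eef_rot: [0.656, 0.755, -0.0, 0.0]
ft_force: [-1.2, -0.1, 4.7]
width: 0.0383
grip_force: 12.0
t 21.22 pos [432.9   4.9  36. ] w 38.3 q7 -0.14 F [-1.2 -0.1  4.7] | turn [ 0.  0. -0.] shift [ 9.63  5.63 -2.13]
```

```bash
python3 -m crank '[{"claw":1,"dx":0,"dy":0,"dz":-0.3,"ax":0,"ay":0,"az":0},{"claw":1,"dx":0,"dy":0,"dz":-0.6,"ax":0,"ay":0,"az":0},{"claw":1,"dx":0.2,"dy":0.12,"dz":-0.6,"ax":0,"ay":0,"az":0},{"claw":1,"dx":0.5,"dy":0.29,"dz":-0.5,"ax":0,"ay":0,"az":0},{"claw":1,"dx":0.7,"dy":0.41,"dz":-0.2,"ax":0,"ay":0,"az":0},{"claw":1,"dx":0.8,"dy":0.47,"dz":0,"ax":0,"ay":0,"az":0},{"claw":1,"dx":0.8,"dy":0.47,"dz":0,"ax":0,"ay":0,"az":0},{"claw":1,"dx":0.8,"dy":0.47,"dz":0,"ax":0,"ay":0,"az":0}]'; python3 -m crank '[{"claw":1,"dx":0.8,"dy":0.47,"dz":0,"ax":0,"ay":0,"az":0},{"claw":1,"dx":0.8,"dy":0.47,"dz":0,"ax":0,"ay":0,"az":0},{"claw":1,"dx":0.8,"dy":0.47,"dz":0,"ax":0,"ay":0,"az":0},{"claw":1,"dx":0.8,"dy":0.47,"dz":0,"ax":0,"ay":0,"az":0},{"claw":1,"dx":0.8,"dy":0.47,"dz":0,"ax":0,"ay":0,"az":0},{"claw":1,"dx":0.8,"dy":0.46,"dz":0,"ax":0,"ay":0,"az":0},{"claw":1,"dx":0.6,"dy":0.35,"dz":0,"ax":0,"ay":0,"az":0},{"claw":1,"dx":0.43,"dy":0.21,"dz":0,"ax":0,"ay":0,"az":0}]'; python3 -m crank '[{"claw":1,"dx":0,"dy":0,"dz":0,"ax":0,"ay":0,"az":0},{"claw":1,"dx":0,"dy":0,"dz":0,"ax":0,"ay":0,"az":0},{"claw":1,"dx":0,"dy":0,"dz":0,"ax":0,"ay":0,"az":0}]'; python3 -c "
from h import *
plan(560,314.5,40,98)
c=cam('top');cv2.imwrite('pics/n_top.png',cv2.convertScaleAbs(c['color'][...,::-1],alpha=1.4))"
```

```text
time: 21.88
ee_pos: [0.4836, 0.1282, 0.1025]
eef_rot: [0.656, 0.754, 0.0, 0.0]
ft_force: [0.6, -0.9, -0.9]
width: 0.038
grip_force: 12.0
time: 22.55
ee_pos: [0.559, 0.3167, 0.1021]
eef_rot: [0.656, 0.755, 0.0, -0.001]
ft_force: [0.7, -1.2, -1.7]
width: 0.0384
grip_force: 12.0
time: 22.8
ee_pos: [0.5589, 0.3135, 0.1018]
eef_rot: [0.656, 0.755, -0.0, 0.0]
ft_force: [0.2, -0.2, -0.9]
width: 0.0383
grip_force: 12.0
t 22.8 pos [558.9 313.5 101.8] w 38.3 q7 -0.73 F [ 0.2 -0.2 -0.9] | turn [-0.01  0.01 -0.01] shift [0.03 0.04 2.06]
```

View pics/n_top.png

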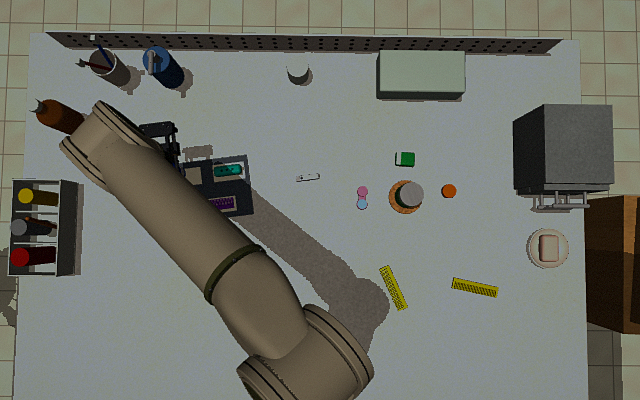

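The cover is on the right patch at px (228,170), and the bottle is held over the left patch. Lowering it.

```bash
python3 -m crank '[{"claw":1,"dx":0.03,"dy":0.03,"dz":0.3,"ax":0,"ay":0,"az":0},{"claw":1,"dx":0,"dy":0,"dz":0.5,"ax":0,"ay":0,"az":0},{"claw":1,"dx":0,"dy":0,"dz":0.5,"ax":0,"ay":0,"az":0},{"claw":1,"dx":0,"dy":0,"dz":0.4,"ax":0,"ay":0,"az":0},{"claw":1,"dx":0,"dy":0,"dz":0.2,"ax":0,"ay":0,"az":0},{"claw":1,"dx":0,"dy":0,"dz":0.05,"ax":0,"ay":0,"az":0},{"claw":1,"dx":0,"dy":0,"dz":0,"ax":0,"ay":0,"az":0},{"claw":1,"dx":0,"dy":0,"dz":0,"ax":0,"ay":0,"az":0}]'; python3 -c "
from h import *
plan(560,314.5,40,98)"
```

```text
time: 23.52
ee_pos: [0.5599, 0.3158, 0.0437]
eef_rot: [0.656, 0.755, 0.0, 0.0]
ft_force: [0.8, -0.1, -0.6]
width: 0.0381
grip_force: 12.0
t 23.52 pos [559.9 315.8  43.7] w 38.1 q7 -0.76 F [ 0.8 -0.1 -0.6] | turn [ 0. -0.  0.] shift [-0.04 -0.    0.12]
```

```bash
python3 -m crank '[{"claw":1,"dx":0,"dy":0,"dz":0.08,"ax":0,"ay":0,"az":0},{"claw":1,"dx":0,"dy":0,"dz":0.05,"ax":0,"ay":0,"az":0},{"claw":1,"dx":0,"dy":0,"dz":0,"ax":0,"ay":0,"az":0},{"claw":1,"dx":0,"dy":0,"dz":0,"ax":0,"ay":0,"az":0},{"claw":0.1,"dx":0,"dy":0,"dz":0,"ax":0,"ay":0,"az":0},{"claw":0,"dx":0,"dy":0,"dz":0,"ax":0,"ay":0,"az":0},{"claw":-0.3,"dx":0,"dy":0,"dz":0,"ax":0,"ay":0,"az":0},{"claw":-0.6,"dx":0,"dy":0,"dz":0,"ax":0,"ay":0,"az":0}]'; python3 -m crank '[{"claw":-0.6,"dx":0,"dy":0,"dz":-0.3,"ax":0,"ay":0,"az":0},{"claw":-0.6,"dx":0,"dy":0,"dz":-0.6,"ax":0,"ay":0,"az":0},{"claw":-1,"dx":0,"dy":0,"dz":-0.9,"ax":0,"ay":0,"az":0},{"claw":-1,"dx":0,"dy":0,"dz":-0.9,"ax":0,"ay":0,"az":0},{"claw":-1,"dx":0,"dy":0,"dz":-0.9,"ax":0,"ay":0,"az":0},{"claw":-1,"dx":0,"dy":0,"dz":-0.4,"ax":0,"ay":0,"az":0},{"claw":-1,"dx":0,"dy":0,"dz":0,"ax":0,"ay":0,"az":0}]'; python3 -c "
from h import *
plan(561,-11,60,97.7)"
```

```text
time: 24.18
ee_pos: [0.5597, 0.3153, 0.0392]
eef_rot: [0.656, 0.755, -0.0, 0.0]
ft_force: [-0.7, -0.2, 0.2]
width: 0.0499
grip_force: 0.0
time: 24.77
ee_pos: [0.5609, 0.3165, 0.1632]
eef_rot: [0.656, 0.755, 0.002, 0.001]
ft_force: [1.2, -0.1, 0.0]
width: 0.0858
grip_force: 0.0
t 24.77 pos [560.9 316.5 163.2] w 85.8 q7 -0.71 F [ 1.2 -0.1  0. ] | turn [ 0.05 -0.02  0.05] shift [-10.82  -1.46   3.44]
```

Now the clipper.

```bash
python3 -m crank '[{"claw":-1,"dx":-0.8,"dy":-0.11,"dz":0,"ax":0,"ay":0,"az":0.05},{"claw":-1,"dx":-1,"dy":-0.135,"dz":0,"ax":0,"ay":0,"az":0},{"claw":-1,"dx":-1,"dy":-0.135,"dz":0,"ax":0,"ay":0,"az":0},{"claw":-1,"dx":-1,"dy":-0.135,"dz":0,"ax":0,"ay":0,"az":0},{"claw":-1,"dx":-1,"dy":-0.135,"dz":0,"ax":0,"ay":0,"az":0},{"claw":-1,"dx":-1,"dy":-0.135,"dz":0,"ax":0,"ay":0,"az":0},{"claw":-1,"dx":-1,"dy":-0.135,"dz":0,"ax":0,"ay":0,"az":0},{"claw":-1,"dx":-1,"dy":-0.135,"dz":0,"ax":0,"ay":0,"az":0}]'; python3 -m crank '[{"claw":-1,"dx":-1,"dy":-0.135,"dz":0,"ax":0,"ay":0,"az":0},{"claw":-1,"dx":-1,"dy":-0.135,"dz":0.3,"ax":0,"ay":0,"az":0},{"claw":-0.6,"dx":-0.7,"dy":-0.1,"dz":0.7,"ax":0,"ay":0,"az":0},{"claw":-0.3,"dx":-0.32,"dy":-0.04,"dz":0.8,"ax":0,"ay":0,"az":0},{"claw":-0.2,"dx":0,"dy":0,"dz":0.8,"ax":0,"ay":0,"az":0},{"claw":-0.2,"dx":0,"dy":0,"dz":0.5,"ax":0,"ay":0,"az":0},{"claw":-0.2,"dx":0,"dy":0,"dz":0,"ax":0,"ay":0,"az":0},{"claw":-0.2,"dx":0,"dy":0,"dz":0,"ax":0,"ay":0,"az":0}]';python3 -c "
from h import *
plan(561,-11,12.5,97.7)
for n in ('top','side'):
  c=cam(n);cv2.imwrite(f'pics/p_{n}.png',cv2.convertScaleAbs(c['color'][...,::-1],alpha=1.4 if n=='top' else 1))
"; python3 seg2.py|grep -A9 mat
python3 - <<'E'
from meas import *
blob('cover',(150,115,335,230),(75,80,40),(100,255,255),.026)
blob('bottlecap',(150,150,260,240),(105,120,40),(130,255,255),.072)
E
```

```text
time: 25.43
ee_pos: [0.5591, 0.0775, 0.1584]
eef_rot: [0.658, 0.753, -0.001, -0.0]
ft_force: [-0.2, 0.1, 0.4]
width: 0.0872
grip_force: 0.0
time: 26.1
ee_pos: [0.5589, -0.012, 0.0656]
eef_rot: [0.658, 0.753, -0.001, -0.001]
ft_force: [0.3, -0.1, 0.3]
width: 0.0564
grip_force: 0.0
t 26.1 pos [558.9 -12.   65.6] w 56.4 q7 -0.18 F [ 0.3 -0.1  0.3] | turn [-0.02 -0.01  0.  ] shift [0.02 0.07 1.77]
mat ((528.0289916992188, 250.63916015625), (161.3057403564453, 222.11795043945312), 7.938337802886963)
mark ((488.6256103515625, 248.5388946533203), (21.39886474609375, 116.7214584350586), 7.716350078582764)
mark ((483.56597900390625, 245.67857360839844), (46.0460319519043, 139.00938415527344), 7.722182273864746)
mark ((565.4441528320312, 198.16787719726562), (33.392425537109375, 89.9537124633789), 4.309850215911865)
mark ((579.697998046875, 205.20523071289062), (20.09252166748047, 67.4122085571289), 8.78582763671875)
cover: rect (577.7,200.4) 67.6x23.5 long-axis -82.2deg | circ (578.9,200.5) d69.9 px [226.9 169.5]
bottlecap: rect (562.1,316.8) 37.7x34.8 long-axis 1.5deg | circ (562.0,316.9) d38.4 px [176.2 172.7]
```

View pics/p_side.png

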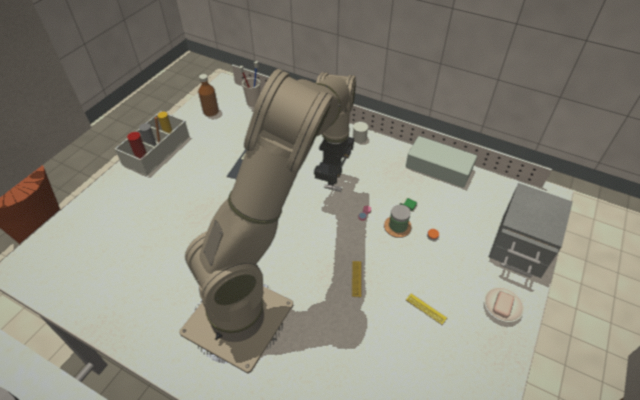

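The jar stands upright on the coaster at (400,220). The cover and bottle measure within 3 mm of their patches. Descending on the clipper.

```bash
python3 -m crank '[{"claw":-0.2,"dx":0.02,"dy":0.05,"dz":0.5,"ax":0,"ay":0,"az":0},{"claw":-0.2,"dx":0,"dy":0,"dz":0.5,"ax":0,"ay":0,"az":0},{"claw":-0.2,"dx":0,"dy":0,"dz":0.4,"ax":0,"ay":0,"az":0},{"claw":-0.2,"dx":0,"dy":0,"dz":0.2,"ax":0,"ay":0,"az":0},{"claw":-0.2,"dx":0,"dy":0,"dz":0,"ax":0,"ay":0,"az":0},{"claw":-0.2,"dx":0,"dy":0,"dz":0,"ax":0,"ay":0,"az":0}]'; python3 -c "
from h import *
plan(561,-11,12.2,97.7)"
```

```text
time: 26.8
ee_pos: [0.5612, -0.0112, 0.0184]
eef_rot: [0.658, 0.753, -0.0, -0.0]
ft_force: [0.6, -0.1, 0.2]
width: 0.052
grip_force: 0.0
t 26.8 pos [561.2 -11.2  18.4] w 52.0 q7 -0.22 F [ 0.6 -0.1  0.2] | turn [-0. -0.  0.] shift [ 0.01 -0.01  0.21]
```

```bash
python3 -m crank '[{"claw":0,"dx":0,"dy":0,"dz":0.12,"ax":0,"ay":0,"az":0},{"claw":0,"dx":0,"dy":0,"dz":0.07,"ax":0,"ay":0,"az":0},{"claw":0.3,"dx":0,"dy":0,"dz":0,"ax":0,"ay":0,"az":0},{"claw":0.6,"dx":0,"dy":0,"dz":0,"ax":0,"ay":0,"az":0},{"claw":1,"dx":0,"dy":0,"dz":0,"ax":0,"ay":0,"az":0},{"claw":1,"dx":0,"dy":0,"dz":0,"ax":0,"ay":0,"az":0},{"claw":1,"dx":0,"dy":0,"dz":0,"ax":0,"ay":0,"az":0},{"claw":1,"dx":0,"dy":0,"dz":0,"ax":0,"ay":0,"az":0}]' 10; python3 -m crank '[{"claw":1,"dx":0,"dy":0,"dz":0,"ax":0,"ay":0,"az":0},{"claw":1,"dx":0,"dy":0,"dz":0,"ax":0,"ay":0,"az":0},{"claw":1,"dx":0,"dy":0,"dz":0,"ax":0,"ay":0,"az":0},{"claw":1,"dx":0,"dy":0,"dz":0,"ax":0,"ay":0,"az":0}]'; python3 -m crank '[{"claw":1,"dx":0,"dy":0,"dz":-0.3,"ax":0,"ay":0,"az":0},{"claw":1,"dx":0,"dy":0,"dz":-0.6,"ax":0,"ay":0,"az":0},{"claw":1,"dx":0,"dy":0,"dz":-0.8,"ax":0,"ay":0,"az":0},{"claw":1,"dx":0,"dy":0,"dz":-0.9,"ax":0,"ay":0,"az":0},{"claw":1,"dx":0,"dy":0,"dz":-0.9,"ax":0,"ay":0,"az":0},{"claw":1,"dx":0,"dy":0,"dz":-0.9,"ax":0,"ay":0,"az":0},{"claw":1,"dx":0,"dy":0,"dz":-0.3,"ax":0,"ay":0,"az":0},{"claw":1,"dx":0,"dy":0,"dz":0,"ax":0,"ay":0,"az":0}]';python3 -c "
from h import *
plan(512.7,-270.5,150,97.7)"
```

```text
time: 27.47
ee_pos: [0.5612, -0.0114, 0.0128]
eef_rot: [0.658, 0.753, 0.0, 0.0]
ft_force: [-0.5, -0.1, -0.4]
width: 0.014
grip_force: 10.0
time: 27.8
ee_pos: [0.5612, -0.0113, 0.0129]
eef_rot: [0.658, 0.753, 0.0, 0.0]
ft_force: [-0.4, 0.1, 2.7]
width: 0.0141
grip_force: 10.0
time: 28.47
ee_pos: [0.5625, -0.0111, 0.1566]
eef_rot: [0.658, 0.753, 0.001, 0.002]
ft_force: [-0.0, -0.0, 0.1]
width: 0.014
grip_force: 10.0
t 28.47 pos [562.5 -11.1 156.6] w 14.0 q7 -0.12 F [-0.  -0.   0.1] | turn [ 0.04  0.01 -0.  ] shift [-8.35 -2.8   0.22]
```

```bash
python3 -m crank '[{"claw":1,"dx":-0.5,"dy":-0.17,"dz":0,"ax":0,"ay":0,"az":0},{"claw":1,"dx":-0.8,"dy":-0.27,"dz":0,"ax":0,"ay":0,"az":0},{"claw":1,"dx":-0.9,"dy":-0.3,"dz":0,"ax":0,"ay":0,"az":0},{"claw":1,"dx":-0.9,"dy":-0.3,"dz":0,"ax":0,"ay":0,"az":0},{"claw":1,"dx":-0.9,"dy":-0.3,"dz":0,"ax":0,"ay":0,"az":0},{"claw":1,"dx":-0.9,"dy":-0.3,"dz":0,"ax":0,"ay":0,"az":0},{"claw":1,"dx":-0.9,"dy":-0.3,"dz":0,"ax":0,"ay":0,"az":0},{"claw":1,"dx":-0.9,"dy":-0.3,"dz":0,"ax":0,"ay":0,"az":0}]'; python3 -m crank '[{"claw":1,"dx":-0.8,"dy":-0.27,"dz":0,"ax":0,"ay":0,"az":0},{"claw":1,"dx":-0.6,"dy":-0.2,"dz":0,"ax":0,"ay":0,"az":0},{"claw":1,"dx":-0.25,"dy":-0.1,"dz":0.2,"ax":0,"ay":0,"az":0},{"claw":1,"dx":0,"dy":0,"dz":0.4,"ax":0,"ay":0,"az":0},{"claw":1,"dx":0,"dy":0,"dz":0.4,"ax":0,"ay":0,"az":0},{"claw":1,"dx":0,"dy":0,"dz":0.4,"ax":0,"ay":0,"az":0},{"claw":1,"dx":0,"dy":0,"dz":0,"ax":0,"ay":0,"az":0},{"claw":1,"dx":0,"dy":0,"dz":0,"ax":0,"ay":0,"az":0}]'; python3 -c "
from h import *
plan(512.7,-270.5,88,97.7)
for n in ('top','side'):
  c=cam(n);cv2.imwrite(f'pics/q_{n}.png',cv2.resize(c['color'][150:300,320:520,::-1],None,fx=3,fy=3))
"
```

```text
time: 29.13
ee_pos: [0.5202, -0.2207, 0.1522]
eef_rot: [0.658, 0.753, -0.0, -0.001]
ft_force: [1.8, -0.5, -0.1]
width: 0.0137
grip_force: 10.0
time: 29.8
ee_pos: [0.511, -0.2692, 0.1105]
eef_rot: [0.657, 0.754, -0.0, -0.001]
ft_force: [-0.8, -0.4, -0.0]
width: 0.0138
grip_force: 10.0
t 29.8 pos [ 511.  -269.2  110.5] w 13.8 q7 0.35 F [-0.8 -0.4 -0. ] | turn [-0.01 -0.02  0.02] shift [-0.05  0.05  0.75]
```

View pics/q_side.png

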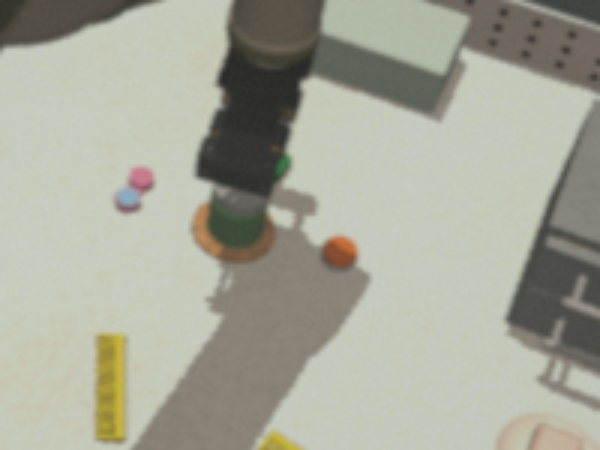

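The jar is at crop (238,215) and centred on the coaster, with the gripper above it. Lowering the clipper onto the lid.

```bash
python3 -m crank '[{"claw":1,"dx":-0.03,"dy":0.04,"dz":0.3,"ax":0,"ay":0,"az":0},{"claw":1,"dx":0,"dy":0,"dz":0.25,"ax":0,"ay":0,"az":0},{"claw":1,"dx":0,"dy":0,"dz":0.12,"ax":0,"ay":0,"az":0},{"claw":1,"dx":0,"dy":0,"dz":0,"ax":0,"ay":0,"az":0},{"claw":1,"dx":0,"dy":0,"dz":0,"ax":0,"ay":0,"az":0},{"claw":1,"dx":0,"dy":0,"dz":0,"ax":0,"ay":0,"az":0}]'; python3 -c "
from h import *
plan(512.7,-270.5,88,97.7)"
```

```text
time: 30.4
ee_pos: [0.5126, -0.2716, 0.0918]
eef_rot: [0.658, 0.753, 0.0, 0.0]
ft_force: [-0.2, 0.1, -0.2]
width: 0.0134
grip_force: 10.0
t 30.4 pos [ 512.6 -271.6   91.8] w 13.4 q7 0.34 F [-0.2  0.1 -0.2] | turn [ 0.  0. -0.] shift [0.04 0.01 0.13]
```

```bash
python3 -m crank '[{"claw":1,"dx":0.02,"dy":0,"dz":0.05,"ax":0,"ay":0,"az":0},{"claw":1,"dx":0,"dy":0,"dz":0.04,"ax":0,"ay":0,"az":0},{"claw":1,"dx":0,"dy":0,"dz":0.03,"ax":0,"ay":0,"az":0},{"claw":1,"dx":0,"dy":0,"dz":0,"ax":0,"ay":0,"az":0},{"claw":1,"dx":0,"dy":0,"dz":0,"ax":0,"ay":0,"az":0}]'; python3 -c "
from h import *
plan(512.7,-270.5,88,97.7)"
```

```text
time: 30.82
ee_pos: [0.5124, -0.271, 0.0881]
eef_rot: [0.658, 0.753, -0.0, 0.0]
ft_force: [-0.5, 0.7, -0.4]
width: 0.0136
grip_force: 10.0
t 30.82 pos [ 512.4 -271.    88.1] w 13.6 q7 0.34 F [-0.5  0.7 -0.4] | turn [-0.  0. -0.] shift [0.01 0.01 0.  ]
```

Release, lift, and back off to the right so the arm clears the top view.

```bash
python3 -m crank '[{"claw":0.5,"dx":0,"dy":0,"dz":0,"ax":0,"ay":0,"az":0},{"claw":0.3,"dx":0,"dy":0,"dz":0,"ax":0,"ay":0,"az":0},{"claw":0.1,"dx":0,"dy":0,"dz":0,"ax":0,"ay":0,"az":0},{"claw":0,"dx":0,"dy":0,"dz":0,"ax":0,"ay":0,"az":0},{"claw":0,"dx":0,"dy":0,"dz":0,"ax":0,"ay":0,"az":0},{"claw":0,"dx":0,"dy":0,"dz":-0.3,"ax":0,"ay":0,"az":0},{"claw":0,"dx":0,"dy":0,"dz":-0.6,"ax":0,"ay":0,"az":0},{"claw":0,"dx":0,"dy":0,"dz":-0.9,"ax":0,"ay":0,"az":0}]'; python3 -m crank '[{"claw":0,"dx":0,"dy":0,"dz":-0.9,"ax":0,"ay":0,"az":0},{"claw":0,"dx":0,"dy":0,"dz":-0.9,"ax":0,"ay":0,"az":0},{"claw":0,"dx":0.9,"dy":0,"dz":-0.5,"ax":0,"ay":0,"az":0},{"claw":0,"dx":1,"dy":-0.3,"dz":0,"ax":0,"ay":0,"az":0},{"claw":0,"dx":1,"dy":-0.3,"dz":0,"ax":0,"ay":0,"az":0},{"claw":0,"dx":1,"dy":-0.3,"dz":0,"ax":0,"ay":0,"az":0},{"claw":0,"dx":1,"dy":-0.3,"dz":0,"ax":0,"ay":0,"az":0},{"claw":0,"dx":1,"dy":-0.3,"dz":0,"ax":0,"ay":0,"az":0}]'; python3 -m crank '[{"claw":0,"dx":1,"dy":0,"dz":0,"ax":0,"ay":0,"az":0},{"claw":0,"dx":1,"dy":0,"dz":0,"ax":0,"ay":0,"az":0},{"claw":0,"dx":0,"dy":0,"dz":0,"ax":0,"ay":0,"az":0},{"claw":0,"dx":0,"dy":0,"dz":0,"ax":0,"ay":0,"az":0},{"claw":0,"dx":0,"dy":0,"dz":0,"ax":0,"ay":0,"az":0},{"claw":0,"dx":0,"dy":0,"dz":0,"ax":0,"ay":0,"az":0}]'; python3 - <<'E'
import sys; sys.argv=['x','fin']
from meas import *
blob('cover',(150,115,335,230),(75,80,40),(100,255,255),.026)
blob('comb',(150,150,270,235),(125,80,40),(165,255,255),.011)
blob('cap',(150,150,260,240),(105,120,40),(130,255,255),.072)
blob('floss',(390,145,420,170),(45,90,40),(75,255,255),.018)
blob('tin',(435,175,462,205),(3,120,60),(20,255,255),.018)
b=cv2.convertScaleAbs(im,alpha=1.6)
A=cv2.resize(b[140:240,350:470],None,fx=4,fy=4,interpolation=2);B=cv2.resize(b[140:240,150:230+40],None,fx=3.2,fy=4)
cv2.imwrite('pics/fin_top.png',np.hstack([B[:, :318],A]))
s=cam('side')['color'][...,::-1];cv2.imwrite('pics/fin_side.png',np.vstack([cv2.resize(s[160:260,330:480],None,fx=4,fy=4,interpolation=2)]))
E
```

```text
time: 31.48
ee_pos: [0.5113, -0.2704, 0.1414]
eef_rot: [0.658, 0.753, -0.0, -0.002]
ft_force: [0.0, -1.7, -1.0]
width: 0.0433
grip_force: 0.0
time: 32.15
ee_pos: [0.4434, -0.1002, 0.2116]
eef_rot: [0.658, 0.753, -0.0, 0.0]
ft_force: [0.6, 1.0, 0.3]
width: 0.0433
grip_force: 0.0
time: 32.65
ee_pos: [0.4362, -0.0431, 0.2112]
eef_rot: [0.659, 0.753, 0.0, 0.0]
ft_force: [0.4, 0.0, -0.7]
width: 0.0434
grip_force: 0.0
cover: rect (577.7,200.4) 67.6x23.5 long-axis -82.2deg | circ (578.9,200.5) d69.9 px [226.7 169.5]
comb: rect (485.9,244.8) 119.3x28.4 long-axis -81.8deg | circ (486.7,244.9) d121.5 px [205. 205.]
cap: rect (562.1,316.8) 37.7x34.8 long-axis 1.5deg | circ (562.1,316.6) d38.1 px [176.2 172.7]
floss: rect (612.8,-274.2) 34.5x34.4 long-axis -0.2deg | circ (613.3,-272.2) d45.0 px [407.  158.3]
tin: rect (529.0,-384.7) 34.5x34.3 long-axis -0.5deg | circ (529.2,-384.2) d36.2 px [449.2 190.4]
```

View pics/fin_top.png

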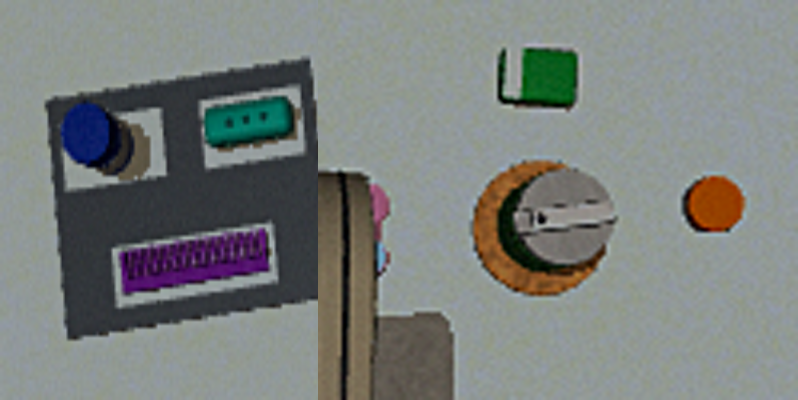

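View pics/fin_side.png

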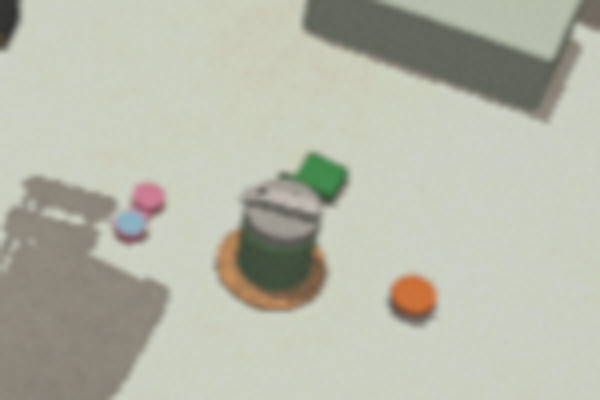

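The top picture shows the bottle, cover and comb centred on their marks, and the clipper across the lid with its centre at crop (566,217), the same as the lid's. The side picture shows the jar upright in the middle of the coaster and the bystanders where they were. Handing in.

```bash
python3 -c "
from h import *
c=dict(np.load('top0.npz'));print(ray(c,[(412.3,194.2)],.075))
print(r.close_job())"
```

```text
[[ 0.51322918 -0.27341139  0.075     ]]
the job is handed in; nothing more can be done
None
```

All five items are on their places, released, and the job is handed in at about 33 s; by the last pictures each is within about 5 mm of centre and the floss box, tin and lens case did not move, but the judge returned no verdict.

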